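# Trip the drill supply, load the drilling jig, switch back on

## Robot

A 7-joint arm with a two-finger parallel gripper is mounted at the origin on the work surface. World frame = base frame: x ahead of the robot, y to its left, z up, the work surface at z = 0. Lengths are in m, angles in rad, forces in N, time in s.
With the tool pointing down it reaches from about 0.4 to 0.925 m from the base axis. Payload 4.1 kg.
Tool frame: the origin (TCP) lies on the centre line of the jaws, within the pads' length; the fingertips stand 22 mm ahead of it and the grasp point (between the pads) lies 3 mm ahead of it (tip_reach is the distance from the TCP to the fingertips, in m); y points along the fingers, x is the direction in which the jaws open and shut, and the axes are right-handed (so a half turn about y gives the same grasp; the last joint's range is limited). The gripper opens to 85 mm and grips with 20 to 120 N. Pads are 22 mm wide; open, the fingers measure 114 mm over their backs; the gripper's body (76 mm by 85 mm) begins 54 mm behind the grasp point. The pads swing forward as they close: fully open they stand 13 mm farther back than shut.
Start: joints at [-0.099, 0.398, 0.045, 1.537, -0.019, 1.207, -0.051], TCP at [0.65, 0, 0.253] pointing down, gripper open.
Joint ranges: [-2.82, 2.82], [-0.49, 2.23], [-1.37, 1.46], [0, 2.46], [-1.36, 4.5], [0.23, 2], [-2.94, 2.94]. Speed limits (rad/s): [2.57, 2.57, 3.14, 3.14, 3.14, 3.14, 3.14].

## Interface

Orientations are given as a 3x3 rotation matrix whose columns are the frame's x, y, z axes.
In Python, from station import get_obs, camera, camera_info, sign_off, look_for, silhouettes, tip_reach gives the robot as it stands. The module is installed in compiled form; this text tells all that it offers.
- The arm moves only by the tool arm_command, never from a script. Its arguments are lists of equal length, an entry for each row: "fingers": the closure in counts, from 0 (fully open) to 255 (shut); "delta_pos": the shift along the tool's x, y, z in mm, a list of three; "delta_rot": the turn, a rotation vector about the tool's x, y, z in degrees, a list of three. A call has 1 to 10 rows; each row is the pose to reach, as a shift and turn from the pose commanded when the call began, along the tool's axes at that moment; what a row does not reach only later rows make up. A row lasts 1/8 s, in which the tool goes at most 62.5 mm and 10.7 degrees, less where a joint would pass 70% of its speed; a pose out of reach is approached as far as the arm can. A call with a gripper value outside its range is refused whole. The fingers move at their own pace and stop on an object; the grip force is fixed at half the most. Time passes only in rows, so rows that repeat a pose let the fingers close. It gives the time, the measured TCP pose, the force and the opening at its end, in the units of the state.
- get_obs(): the state, without advancing time (a new reading comes with each control period).
- camera(name): name is "scene" or "side" or "wrist"; returns (picture, depth): 420x560x3 uint8, blue, green, red; 420x560 float32, m along the optical axis (not along the pixel's ray), 0 where there is no reading.
- camera_info(name): a dict with "intrinsics" (3x3 intrinsics, pixels), "extrinsics" (4x4, takes a point from world to camera coordinates); the wrist camera has in their place "mount" (4x4, takes a point from camera to tool coordinates, whose origin is the TCP and whose axes are the tool frame's). Camera axes: x right, y up, looking along -z (the intrinsics and any distortion apply to the point x, -y, -z); pixel columns grow to the right and rows downward; lengths in m; the calibration is good to about 2 mm. A picture is of the moment at which its call begins: read the wrist's pose just before it. camera_info takes no time and is no camera call.
- sign_off(): hands the job in, once; it reports no verdict.
Trained networks look in the newest picture that a camera, given by its name, has taken for a name from the list of things; names that differ only in an ending like _2 or _b are one class to them, and where a whole thing is asked for, a point or a joint stands for the part that bears it (a point fixed in the world has none). Each returns a list of dicts, best first, with "conf" (0 to 1); they miss things now and then, are a little off and sometimes report something else, mostly with a low value. They report only what shows in the picture. A call takes as long as a camera call. They do not tell look-alikes from the thing itself.
- look_for(camera, label): "box" ([left, top, right, bottom] in pixels, round what is visible of it).
- silhouettes(camera, label): "mask" (420x560 bool, what is visible of it) and "box" ([left, top, right, bottom] in pixels, round what is visible of it).
The state is a dict: "t": time; "joints": joint angles; "qd": joint speeds; "effort": joint torques, N m; "tool_pos": TCP position; "eef_rot": TCP orientation; "force": force on the tool from outside, world axes, zero at the start; "moment": the same for the moment, N m; "width": opening from 0.0 (shut) to 1.0 (fully open).
Only numpy, scipy, OpenCV 4.12 (cv2) and the standard library are available. Lean on these libraries where they do the work, as an engineer would, in place of code of your own. Each camera call takes 0.05 s, during which the arm holds its last target.

## Task

Make the bench drill safe by pressing the yellow test button on its grey trip box, so that the red-knobbed lever drops; then, with the lever left down, lay all the wooden blanks flat and side by side in the drilling jig, square and pushed fully home: ends flush against the long back fence, the first against the end stop and each next one tight against its neighbour. When all are in, lift the lever back up until it stays up by itself, and leave the oil tin, spanner and screw jar where they are.

Things in the scene. Friction and masses are not known exactly. Their poses are not given: they have to be found in the camera images.
- test (a joint): Yellow round test button, 24 mm across, on top of the grey trip box; value is how far it is pressed straight down, 0 to 0.006 m. A spring returns it; about 3 to 5 N press it fully. By about 3 to 4 mm of travel it has tipped the lever past upright, which then drops by itself.
- test_top (a point): Centre of the yellow button's top face, 92 mm above the bench when not pressed. The button stands 10 mm out of a black round housing 40 mm across and 12 mm high, on the box's flat top, which is 70 mm above the bench.
- trip_lever (a joint): Lever on the trip box, a 10 mm steel rod with a red ball knob; angle in rad: 0 = up (on), leaning 12 degrees past upright to the box's back, resting there by its own weight; 1.22 = dropped (off) to the box's front, still 32 degrees above level. Upright is 0.21. Light (90 g), nearly frictionless: let go short of upright it drops again, beyond upright it falls to up.
- knob (a point): Centre of the red ball knob at the lever's end, 24 mm across, 70 mm from the hinge. With the lever dropped it is about 31 mm above the box's top. Free room all round it.
- lever_hinge (a point): Point on the hinge axis below the lever, 64 mm above the bench (6 mm below the box's top). The hinge axis is this frame's y; x points to the box's back, z up. At lever angle q the knob is at 70 mm times (sin(0.21 - q), 0, cos(0.21 - q)) from here. The button's centre is at x -12 mm, y +75 mm.
- trip_box: Grey trip box of the bench drill, 150 x 150 x 70 mm, fixed to the bench, origin at the centre of its underside; x points from its front (towards the robot at zero yaw) to its back. Anywhere left or right of the blanks.
- corner (a point): Inner corner of the jig on its board's top (12 mm above the bench), where back fence and end stop meet. Back fence's inner face: plane x = 0, along y from 0 to -205 mm; end stop's: plane y = 0, along x from 0 to -105 mm; z up. Board free from x = -125 to 0, y = -205 to 0 mm. First seated blank's centre: (-45, -19, 11) mm, each next one 38 mm further along -y.
- jig: Drilling jig, fixed to the bench left or right of the blanks: a grey board 140 (x) x 220 (y) x 12 mm with two aluminium strips, 15 mm thick and standing 18 mm above it: the long back fence along its +x edge, the end stop along its +y edge. Origin at the centre of its underside.
- blank1_mid (a point): Centre of wooden blank 1: a plain batten 90 (its x) x 38 (its y) x 22 mm (z), 60 g, with a small pencilled cross on top. All blanks are alike and either end or order will do; three or four are present, scattered flat on the bench, the absent ones read None. Seated, its length (x) lies along the jig's x.
- blank2_mid (a point): Centre of wooden blank 2: a plain batten 90 (its x) x 38 (its y) x 22 mm (z), 60 g, with a small pencilled cross on top. All blanks are alike and either end or order will do; three or four are present, scattered flat on the bench, the absent ones read None. Seated, its length (x) lies along the jig's x.
- blank3_mid (a point): Centre of wooden blank 3: a plain batten 90 (its x) x 38 (its y) x 22 mm (z), 60 g, with a small pencilled cross on top. All blanks are alike and either end or order will do; three or four are present, scattered flat on the bench, the absent ones read None. Seated, its length (x) lies along the jig's x.
- blank4_mid (a point): Centre of wooden blank 4: a plain batten 90 (its x) x 38 (its y) x 22 mm (z), 60 g, with a small pencilled cross on top. All blanks are alike and either end or order will do; three or four are present, scattered flat on the bench, the absent ones read None. Seated, its length (x) lies along the jig's x.
- oil_tin: Small closed tin with a blue band, 48 mm across, 55 mm high, standing near the robot, to be left alone. Origin at the centre of its underside.
- spanner: Spanner 180 mm long lying near the robot's foot, to be left alone. Origin under its middle.
- screw_jar: Closed jar of screws, 56 mm across, 70 mm high, standing beyond the blanks, to be left alone. Origin at the centre of its underside.
Things that resemble listed ones, but are neither listed nor needed, are in the scene too. Leave any green or purple look-alike of the part that bears blank1_mid alone.

How it is judged:
On the way, in this order (a step that is already met when the one before it is completed fails the run):
1. the test button is pressed while the lever is still up (value of joint test above 0.0015 m and value of joint trip_lever below 0.6 rad).
2. the lever has dropped (value of joint trip_lever above 1.15 rad), for 0.1 s.
3. all blanks lie seated in the jig while the lever is down (x of blank1_mid in the frame of corner between -0.048 and -0.043 m and z of blank1_mid in the frame of corner between 0.008 and 0.014 m and angle between the x axis of each of blank1_mid, blank2_mid, blank3_mid, blank4_mid and the x axis of corner, either way round below 0.05 rad and (y of blank1_mid in the frame of corner between -0.022 and -0.0165 m or y of blank1_mid in the frame of corner between -0.061 and -0.0545 m or y of blank1_mid in the frame of corner between -0.1 and -0.0925 m or y of blank1_mid in the frame of corner between -0.139 and -0.1305 m) and x of blank2_mid in the frame of corner between -0.048 and -0.043 m and z of blank2_mid in the frame of corner between 0.008 and 0.014 m and (y of blank2_mid in the frame of corner between -0.022 and -0.0165 m or y of blank2_mid in the frame of corner between -0.061 and -0.0545 m or y of blank2_mid in the frame of corner between -0.1 and -0.0925 m or y of blank2_mid in the frame of corner between -0.139 and -0.1305 m) and x of blank3_mid in the frame of corner between -0.048 and -0.043 m and z of blank3_mid in the frame of corner between 0.008 and 0.014 m and (y of blank3_mid in the frame of corner between -0.022 and -0.0165 m or y of blank3_mid in the frame of corner between -0.061 and -0.0545 m or y of blank3_mid in the frame of corner between -0.1 and -0.0925 m or y of blank3_mid in the frame of corner between -0.139 and -0.1305 m) and x of blank4_mid in the frame of corner between -0.048 and -0.043 m and z of blank4_mid in the frame of corner between 0.008 and 0.014 m and (y of blank4_mid in the frame of corner between -0.022 and -0.0165 m or y of blank4_mid in the frame of corner between -0.061 and -0.0545 m or y of blank4_mid in the frame of corner between -0.1 and -0.0925 m or y of blank4_mid in the frame of corner between -0.139 and -0.1305 m) and (y of blank1_mid in the frame of corner between -0.022 and -0.0165 m or y of blank2_mid in the frame of corner between -0.022 and -0.0165 m or y of blank3_mid in the frame of corner between -0.022 and -0.0165 m or y of blank4_mid in the frame of corner between -0.022 and -0.0165 m) and (y of blank1_mid in the frame of corner between -0.061 and -0.0545 m or y of blank2_mid in the frame of corner between -0.061 and -0.0545 m or y of blank3_mid in the frame of corner between -0.061 and -0.0545 m or y of blank4_mid in the frame of corner between -0.061 and -0.0545 m) and (y of blank1_mid in the frame of corner between -0.1 and -0.0925 m or y of blank2_mid in the frame of corner between -0.1 and -0.0925 m or y of blank3_mid in the frame of corner between -0.1 and -0.0925 m or y of blank4_mid in the frame of corner between -0.1 and -0.0925 m) and value of joint trip_lever above 1.1 rad), for 0.2 s.
4. the lever is lifted back up (value of joint trip_lever below 0.08 rad), for 0.2 s.
At the end, for the whole second after the job is handed in: Every blank lies flat in the jig, square within 0.05 rad, its end within 3 mm of the back fence, in a row without gaps from the end stop (within 3 mm, plus 1 mm per place along the row); lever up and at rest (below 0.08 rad), test button out (x of blank1_mid in the frame of corner between -0.048 and -0.043 m and z of blank1_mid in the frame of corner between 0.008 and 0.014 m and angle between the x axis of each of blank1_mid, blank2_mid, blank3_mid, blank4_mid and the x axis of corner, either way round below 0.05 rad and (y of blank1_mid in the frame of corner between -0.022 and -0.0165 m or y of blank1_mid in the frame of corner between -0.061 and -0.0545 m or y of blank1_mid in the frame of corner between -0.1 and -0.0925 m or y of blank1_mid in the frame of corner between -0.139 and -0.1305 m) and x of blank2_mid in the frame of corner between -0.048 and -0.043 m and z of blank2_mid in the frame of corner between 0.008 and 0.014 m and (y of blank2_mid in the frame of corner between -0.022 and -0.0165 m or y of blank2_mid in the frame of corner between -0.061 and -0.0545 m or y of blank2_mid in the frame of corner between -0.1 and -0.0925 m or y of blank2_mid in the frame of corner between -0.139 and -0.1305 m) and x of blank3_mid in the frame of corner between -0.048 and -0.043 m and z of blank3_mid in the frame of corner between 0.008 and 0.014 m and (y of blank3_mid in the frame of corner between -0.022 and -0.0165 m or y of blank3_mid in the frame of corner between -0.061 and -0.0545 m or y of blank3_mid in the frame of corner between -0.1 and -0.0925 m or y of blank3_mid in the frame of corner between -0.139 and -0.1305 m) and x of blank4_mid in the frame of corner between -0.048 and -0.043 m and z of blank4_mid in the frame of corner between 0.008 and 0.014 m and (y of blank4_mid in the frame of corner between -0.022 and -0.0165 m or y of blank4_mid in the frame of corner between -0.061 and -0.0545 m or y of blank4_mid in the frame of corner between -0.1 and -0.0925 m or y of blank4_mid in the frame of corner between -0.139 and -0.1305 m) and (y of blank1_mid in the frame of corner between -0.022 and -0.0165 m or y of blank2_mid in the frame of corner between -0.022 and -0.0165 m or y of blank3_mid in the frame of corner between -0.022 and -0.0165 m or y of blank4_mid in the frame of corner between -0.022 and -0.0165 m) and (y of blank1_mid in the frame of corner between -0.061 and -0.0545 m or y of blank2_mid in the frame of corner between -0.061 and -0.0545 m or y of blank3_mid in the frame of corner between -0.061 and -0.0545 m or y of blank4_mid in the frame of corner between -0.061 and -0.0545 m) and (y of blank1_mid in the frame of corner between -0.1 and -0.0925 m or y of blank2_mid in the frame of corner between -0.1 and -0.0925 m or y of blank3_mid in the frame of corner between -0.1 and -0.0925 m or y of blank4_mid in the frame of corner between -0.1 and -0.0925 m) and value of joint trip_lever below 0.08 rad and velocity of joint trip_lever below 0.1 rad/s and value of joint test below 0.001 m); the robot touches nothing.
It fails at once if the oil tin is moved more than 3 cm (distance of oil_tin from where it was at the start of the episode above 0.03 m).
It fails at once if the spanner is moved more than 3 cm (distance of spanner from where it was at the start of the episode above 0.03 m).
It fails at once if the screw jar is moved more than 3 cm (distance of screw_jar from where it was at the start of the episode above 0.03 m).
Of blank1, blank2, blank3, blank4 only 3 to 4 are there at a start; the rules pass over those that are not, and their reading is None.
At some moment in a run one of blank1, blank2, blank3, blank4 may be knocked a few centimetres aside while the robot is not near it.
Once in a run the grip may slacken for a moment while it holds something.
It also fails if it takes over 210 s, if anything falls off the work surface, if the arm or the gripper's body presses on something with over 40 N, if the wrist force passes 120 N, or if a joint passes its speed limit or range.

## Working session

There is one attempt and no reset: what is moved stays moved. The work goes in short steps, Python scripts to look and compute and a tool call to move; the robot and the scene stay as the last step left them, time stands still between calls to the robot, and variables do not carry over. Pictures are saved under pics/ and viewed, and the job is handed in when it is done.

Besides the shell and the picture viewer there is one more tool, called after ">>>" as a command line: name --argument value ..., lists and objects as JSON in quotes. arm_command: Moves the arm, as the interface text tells. Its arguments: {"type":"object","properties":{"fingers":{"type":"array"},"delta_pos":{"type":"array"},"delta_rot":{"type":"array"}},"required":["fingers","delta_pos","delta_rot"]}

```bash
mkdir -p pics; cat > h.py <<'E'
import numpy as np, cv2
from station import *
def unproj(name,u,v,d,T=None):
    ci=camera_info(name);K=np.array(ci['intrinsics'])
    p=np.array([(u-K[0,2])/K[0,0]*d,-(v-K[1,2])/K[1,1]*d,-d,1.0])
    if name=='wrist':
        o=T; M=np.array(ci['mount']); p=M@p
        return np.array(o['eef_rot'])@p[:3]+np.array(o['tool_pos'])
    E=np.array(ci['extrinsics']); return (np.linalg.inv(E)@p)[:3]
def cloud(name,depth,T=None):
    ci=camera_info(name);K=np.array(ci['intrinsics'])
    v,u=np.mgrid[0:depth.shape[0],0:depth.shape[1]]
    p=np.stack([(u-K[0,2])/K[0,0]*depth,-(v-K[1,2])/K[1,1]*depth,-depth,np.ones_like(depth)],-1)
    if name=='wrist':
        M=np.array(ci['mount']); A=np.eye(4);A[:3,:3]=T['eef_rot'];A[:3,3]=T['tool_pos'];M=A@M
    else: M=np.linalg.inv(np.array(ci['extrinsics']))
    return (p@M.T)[...,:3]
E
python3 - <<'E'
from h import *
o=get_obs();print({k:np.round(v,3).tolist() for k,v in o.items()},tip_reach)
for n in ['scene','side','wrist']:
    o=get_obs();p,d=camera(n);cv2.imwrite(f'pics/{n}0.png',p);np.save(f'{n}0.npy',d)
    ci=camera_info(n);print(n,{k:np.round(v,3).tolist() for k,v in ci.items()})
E
```

```text
{'t': 0.0, 'joints': [-0.099, 0.399, 0.045, 1.538, -0.019, 1.207, -0.051], 'qd': [-0.001, -0.0, 0.001, -0.0, -0.001, 0.0, -0.001], 'effort': [-0.001, -47.513, 1.364, -25.423, 0.011, 0.01, 0.0], 'tool_pos': [0.649, 0.0, 0.252], 'eef_rot': [[1.0, -0.002, -0.0], [0.0, -0.0, 1.0], [-0.002, -1.0, -0.0]], 'force': [0.043, -0.387, -0.198], 'moment': [0.012, 0.039, -0.007], 'width': 0.998} 0.022
scene {'intrinsics': [[457.546, 0.0, 278.252], [0.0, 457.546, 208.488], [0.0, 0.0, 1.0]], 'extrinsics': [[-0.664, 0.748, -0.012, 0.341], [-0.643, -0.563, 0.519, 0.317], [0.381, 0.352, 0.855, -1.577], [0.0, 0.0, 0.0, 1.0]]}
side {'intrinsics': [[384.779, 0.0, 281.0], [0.0, 384.779, 216.658], [0.0, 0.0, 1.0]], 'extrinsics': [[0.997, -0.076, 0.002, -0.564], [0.04, 0.545, 0.837, -0.122], [-0.064, -0.835, 0.547, -1.036], [0.0, 0.0, 0.0, 1.0]]}
wrist {'intrinsics': [[373.525, 0.0, 281.497], [0.0, 373.525, 213.592], [0.0, 0.0, 1.0]], 'mount': [[1.0, 0.0, 0.001, -0.0], [0.001, 0.278, -0.96, -0.121], [-0.0, 0.96, 0.278, 0.07], [0.0, 0.0, 0.0, 1.0]]}
```

View pics/scene0.png

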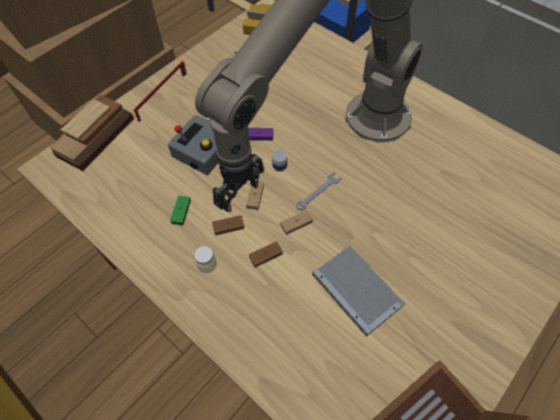

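View pics/side0.png

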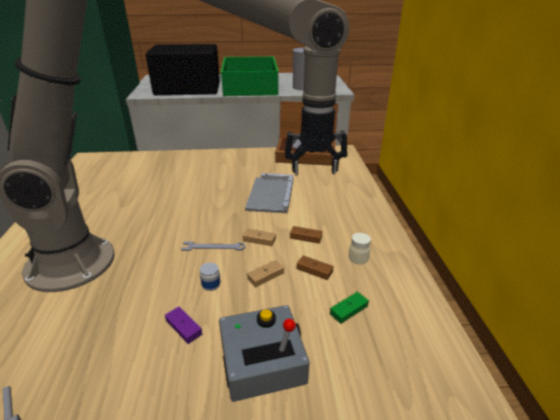

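View pics/wrist0.png

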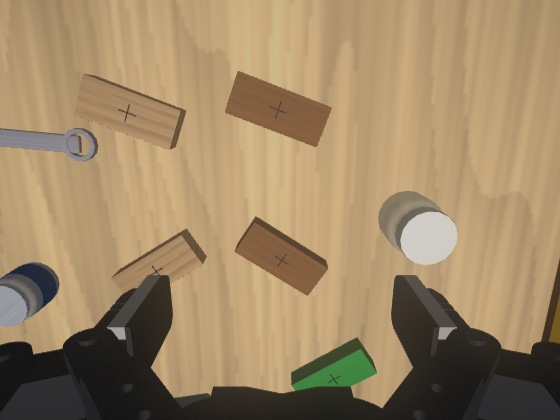

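```bash
cat > seg.py <<'E'
from h import *
def blanks_from(name,p,d,T=None,zr=(0.012,0.045)):
    P=cloud(name,d,T); return P
E
python3 - <<'E'
from h import *
d={n:np.load(f'{n}0.npy') for n in ['scene','side','wrist']}
o=get_obs()
for n in ['scene','side','wrist']:
    camera(n)
    P=cloud(n,d[n],o)
    print(n,'table z',np.round(np.median(P[...,2][np.abs(P[...,2])<0.01]),4))
    for l in ['blank1_mid','trip_box','jig','test','trip_lever','oil_tin','spanner','screw_jar']:
        for r in silhouettes(n,l)[:7]:
            m=r['mask']&(d[n]>0)
            if m.sum()<5: continue
            Q=P[m]; zt=np.percentile(Q[:,2],90); top=Q[Q[:,2]>zt-0.006]
            (c,s,a)=cv2.minAreaRect((top[:,:2]*1000).astype(np.float32))
            print(n,l,round(r['conf'],2),[int(x) for x in r['box']],'zt',round(zt,3),'c',np.round(c,0),'s',np.round(s,0),'a',round(a,1),'med',np.round(np.median(top,0),3))
E
```

```text
scene table z 0.0002
scene blank1_mid 0.81 [170, 197, 189, 224] zt 0.025 c [ 705. -222.] s [91. 39.] a 32.2 med [ 0.708 -0.221  0.022]
scene blank1_mid 0.69 [249, 129, 274, 144] zt 0.025 c [ 465. -114.] s [417.  80.] a 42.9 med [ 0.329 -0.242  0.022]
scene blank1_mid 0.61 [242, 180, 262, 207] zt 0.025 c [552. -61.] s [174.  50.] a 41.4 med [ 0.526 -0.086  0.023]
scene trip_box 0.87 [168, 113, 216, 175] zt 0.075 c [ 502. -343.] s [148. 147.] a 11.8 med [ 0.519 -0.354  0.072]
scene trip_box 0.44 [210, 215, 245, 235] zt 0.025 c [646. -79.] s [41. 90.] a 55.7 med [ 0.647 -0.078  0.022]
scene trip_box 0.35 [280, 209, 314, 237] zt 0.025 c [507.  67.] s [40. 91.] a 69.9 med [0.507 0.067 0.022]
scene jig 0.67 [310, 246, 404, 337] zt 0.029 c [565. 322.] s [221. 120.] a 79.9 med [0.61  0.369 0.03 ]
scene test 0.42 [203, 140, 210, 144] zt 0.094 c [ 511. -298.] s [23. 18.] a 50.7 med [ 0.513 -0.298  0.092]
scene trip_lever 0.49 [175, 125, 188, 140] zt 0.143 c [ 553. -365.] s [15. 18.] a 86.0 med [ 0.553 -0.366  0.141]
scene oil_tin 0.77 [270, 149, 288, 173] zt 0.056 c [ 381. -111.] s [42. 40.] a
[... 1669 characters left out ...]
s [249.  94.] a 89.8 med [ 0.714 -0.216  0.022]
wrist blank1_mid 0.65 [114, 230, 206, 292] zt 0.023 c [553. -63.] s [177.  50.] a 40.9 med [ 0.53  -0.085  0.022]
wrist trip_box 0.75 [174, 393, 208, 403] zt 0.015 c [ 592. -134.] s [293.  30.] a 69.1 med [ 0.54  -0.263  0.013]
wrist oil_tin 0.91 [1, 263, 59, 323] zt 0.055 c [ 392. -116.] s [45. 28.] a 81.1 med [ 0.391 -0.114  0.055]
wrist spanner 0.6 [1, 128, 98, 161] zt 0.008 c [422.  34.] s [93. 31.] a 0.1 med [0.426 0.037 0.007]
wrist spanner 0.16 [223, 72, 330, 145] zt 0.023 c [645.  67.] s [38. 89.] a 69.6 med [0.645 0.067 0.022]
wrist screw_jar 0.61 [379, 190, 455, 261] zt 0.071 c [774. -39.] s [48. 48.] a 12.9 med [ 0.774 -0.038  0.07 ]
```

The four wooden blanks with pencilled crosses are in wrist pixels (130,112), (278,108), (282,260) and (157,268). The look-alikes are green at (335,375) and purple in scene at (262,133), and both must be left alone. The trip box is on the right at y≈-0.35 and the jig is on the left at y≈+0.32. I'll go over the box first.

>>> arm_command --fingers '[255, 255, 255, 255, 255, 255, 255]' --delta_pos '[[-25, 0, -55], [-50, 0, -110], [-80, 0, -165], [-110, 0, -220], [-137, 0, -270], [-137, 0, -270], [-137, 0, -270]]' --delta_rot '[[0, 0, 0], [0, 0, 0], [0, 0, 0], [0, 0, 0], [0, 0, 0], [0, 0, 0], [0, 0, 0]]'

```text
t: 2.38
tool_pos: [0.5135, -0.2694, 0.2534]
eef_rot: [[1.0, 0.001, -0.0], [0.0, 0.001, 1.0], [0.001, -1.0, 0.001]]
force: [0.3, 0.2, -0.0]
width: 0.0
```

```bash
python3 - <<'E'
from h import *
o=get_obs();p,d=camera('wrist');cv2.imwrite('pics/w1.png',p);np.savez('w1.npz',d=d,p=o['tool_pos'],R=o['eef_rot'])
print(np.round(o['tool_pos'],4),np.round(o['eef_rot'],3).tolist(),o['t'],o['width'])
P=cloud('wrist',d,o)
hsv=cv2.cvtColor(p,cv2.COLOR_BGR2HSV)
y=(hsv[...,0]>18)&(hsv[...,0]<35)&(hsv[...,1]>180)&(P[...,2]>0.085)
r=((hsv[...,0]<6)|(hsv[...,0]>174))&(hsv[...,1]>170)&(P[...,2]>0.085)
for m in (y,r):
    Q=P[m];print(m.sum(),np.round(np.median(Q,0),4),np.round(Q.min(0),4),np.round(Q.max(0),4))
b=np.abs(P[...,2]-0.07)<0.002
print(b.sum(),cv2.minAreaRect((P[b][:,:2]*1000).astype(np.float32)))
for l in ['test','trip_lever']:
    for q in look_for('wrist',l): print(l,q)
E
```

```text
[ 0.5135 -0.2694  0.2534] [[1.0, 0.001, -0.0], [0.0, 0.001, 1.0], [0.001, -1.0, 0.001]] 2.375 2.240603744756888e-05
92 [ 0.5134 -0.3085  0.0916] [ 0.5024 -0.3137  0.0898] [ 0.5234 -0.1994  0.3742]
  return _methods._mean(a, axis=axis, dtype=dtype,
  ret = um.true_divide(
Traceback (most recent call last):
ValueError: zero-size array to reduction operation minimum which has no identity
```

View pics/w1.png

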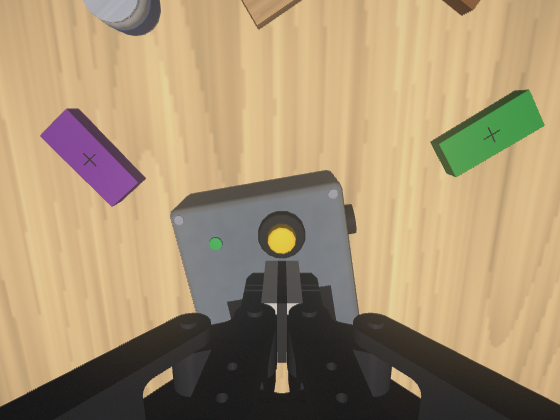

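```bash
python3 - <<'E'
from h import *
z=np.load('w1.npz');T=dict(tool_pos=z['p'],eef_rot=z['R']);d=z['d'];p=cv2.imread('pics/w1.png')
P=cloud('wrist',d,T)
for (u,v) in [(282,226),(282,239),(282,252),(270,240),(294,240)]: print(u,v,np.round(P[v,u],4))
m=(P[...,2]>0.089)&(P[...,2]<0.095)
Q=P[m];print('button',m.sum(),Q.min(0),Q.max(0),cv2.minEnclosingCircle((Q[:,:2]*1000).astype(np.float32)))
m=(P[...,2]>0.080)&(P[...,2]<0.0835)
Q=P[m];print('housing',m.sum(),cv2.minEnclosingCircle((Q[:,:2]*1000).astype(np.float32)))
b=np.abs(P[...,2]-0.07)<0.0015
print(b.sum(),cv2.minAreaRect((P[b][:,:2]*1000).astype(np.float32)))
E
```

```text
282 226 [ 0.5137 -0.292   0.0895]
282 239 [ 0.5137 -0.302   0.0923]
282 252 [ 0.5137 -0.3134  0.0919]
270 240 [ 0.504 -0.303  0.092]
294 240 [ 0.5233 -0.3029  0.0924]
button 614 [ 0.50151453 -0.3145497   0.0890026 ] [ 0.52425171 -0.29187214  0.09390692] ((513.1517944335938, -303.3652648925781), 11.849360466003418)
housing 959 ((512.907470703125, -303.322265625), 19.84968376159668)
13465 ((500.8724060058594, -338.5395202636719), (147.6009521484375, 133.98338317871094), 9.236929893493652)
```

>>> arm_command --fingers '[255, 255, 255, 255, 255, 255]' --delta_pos '[[0, 30, -34], [0, 80, -34], [0, 120, -34], [0, 134, -34], [0, 134, -34], [0, 134, -34]]' --delta_rot '[[0, 0, 0], [0, 0, 0], [0, 0, 0], [0, 0, 0], [0, 0, 0], [0, 0, 0]]'

```text
t: 3.18
tool_pos: [0.5147, -0.3042, 0.1212]
eef_rot: [[1.0, 0.003, -0.001], [0.001, -0.001, 1.0], [0.003, -1.0, -0.001]]
force: [0.3, -0.3, -0.5]
width: 0.0
```

```bash
python3 - <<'E'
from h import *
o=get_obs();p,d=camera('side');cv2.imwrite('pics/s2.png',cv2.resize(p[260:420,150:390],None,fx=3,fy=3))
print(np.round(o['tool_pos'],4),np.round(o['force'],2))
E
```

```text
[ 0.5147 -0.3042  0.1212] [ 0.34 -0.26 -0.49]
```

View pics/s2.png

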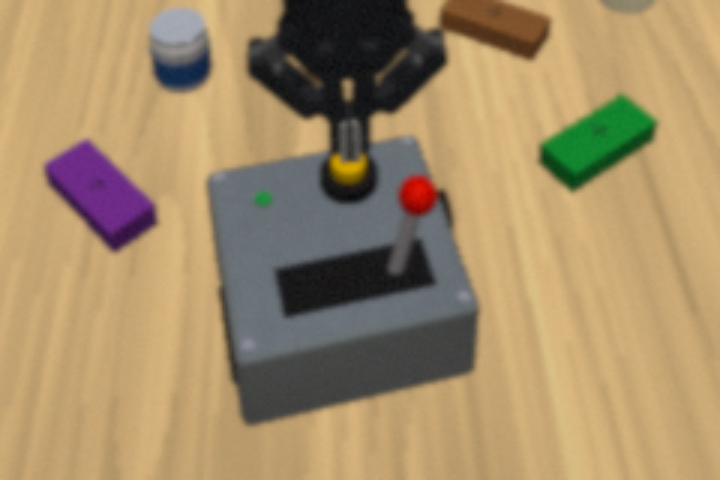

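>>> arm_command --fingers '[255, 255, 255, 255, 255]' --delta_pos '[[0, 5, 0], [0, 9, 0], [0, 12, 0], [0, 12, 0], [0, 12, 0]]' --delta_rot '[[0, 0, 0], [0, 0, 0], [0, 0, 0], [0, 0, 0], [0, 0, 0]]'

```text
t: 3.85
tool_pos: [0.5138, -0.3043, 0.1081]
eef_rot: [[1.0, 0.002, -0.0], [0.0, -0.001, 1.0], [0.002, -1.0, -0.001]]
force: [0.1, -0.1, 5.1]
width: -0.002
```

```bash
python3 - <<'E'
from h import *
o=get_obs();p,d=camera('side');cv2.imwrite('pics/s3.png',cv2.resize(p[260:420,150:390],None,fx=3,fy=3))
print(np.round(o['tool_pos'],4),np.round(o['force'],2))
E
```

```text
[ 0.5138 -0.3043  0.1081] [ 0.12 -0.1   5.1 ]
```

View pics/s3.png

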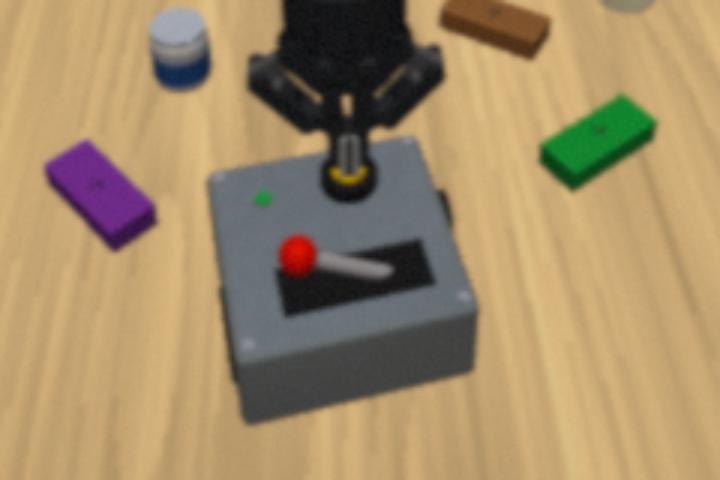

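The side picture shows the lever down: the knob was at crop (418,195) and is now at (298,255), with 5.1 N on the button. I'll rise and go to view the jig.

>>> arm_command --fingers '[255, 255, 200, 0, 0, 0, 0, 0, 0, 0]' --delta_pos '[[0, -30, 0], [0, -85, 0], [0, -140, 10], [5, -145, 65], [10, -145, 125], [15, -145, 185], [20, -145, 245], [30, -145, 305], [40, -145, 365], [40, -145, 425]]' --delta_rot '[[0, 0, 0], [0, 0, 0], [0, 0, 0], [0, 0, 0], [0, 0, 0], [0, 0, 0], [0, 0, 0], [0, 0, 0], [0, 0, 0], [0, 0, 0]]'

```text
t: 5.15
tool_pos: [0.5529, 0.1227, 0.2517]
eef_rot: [[1.0, -0.001, 0.0], [-0.0, -0.0, 1.0], [-0.001, -1.0, -0.0]]
force: [0.3, -0.0, -0.5]
width: 0.999
```

>>> arm_command --fingers '[0, 0, 0, 0, 0, 0, 0]' --delta_pos '[[0, 0, 60], [0, 0, 120], [0, 0, 180], [0, 0, 240], [0, 0, 240], [0, 0, 240], [0, 0, 240]]' --delta_rot '[[0, 0, 0], [0, 0, 0], [0, 0, 0], [0, 0, 0], [0, 0, 0], [0, 0, 0], [0, 0, 0]]'

```text
t: 6.02
tool_pos: [0.5537, 0.3588, 0.252]
eef_rot: [[1.0, -0.0, 0.003], [-0.003, -0.002, 1.0], [-0.0, -1.0, -0.002]]
force: [-0.1, -0.2, 0.4]
width: 1.002
```

```bash
cat >> h.py <<'E'
def shot(tag,name='wrist'):
    o=get_obs();p,d=camera(name);cv2.imwrite(f'pics/{tag}.png',p);np.savez(f'{tag}.npz',d=d,p=o['tool_pos'],R=o['eef_rot'])
    print('t',round(o['t'],2),'tcp',np.round(o['tool_pos'],4),'f',np.round(o['force'],1),'w',round(o['width'],3))
    return o,p,d,cloud(name,d,o)
E
python3 - <<'E'
from h import *
o,p,d,P=shot('w4')
print(np.round(o['eef_rot'],3).tolist())
for zl,zh in [(0.026,0.034),(0.0085,0.0145)]:
    m=(P[...,2]>zl)&(P[...,2]<zh)&(P[...,1]>0.15)
    m=cv2.morphologyEx(m.astype(np.uint8),cv2.MORPH_OPEN,np.ones((3,3)))>0
    n,L,s,c=cv2.connectedComponentsWithStats(m.astype(np.uint8))
    for i in range(1,n):
        if s[i,4]>300: Q=P[L==i];print(zl,s[i],np.median(Q,0).round(4),cv2.minAreaRect((Q[:,:2]*1000).astype(np.float32)))
E
```

```text
t 6.03 tcp [0.5537 0.3588 0.252 ] f [-0.1 -0.2  0.4] w 1.002
[[1.0, -0.0, 0.003], [-0.003, -0.002, 1.0], [-0.0, -1.0, -0.002]]
0.026 [ 249   93  134  237 5521] [0.6102 0.3827 0.03  ] ((565.1796264648438, 320.55999755859375), (219.81666564941406, 120.17459106445312), 79.36168670654297)
0.0085 [  202    90   157   228 24356] [0.5464 0.3288 0.012 ] ((547.9008178710938, 323.5205078125), (220.23117065429688, 125.76522064208984), 79.25814819335938)
```

View pics/w4.png

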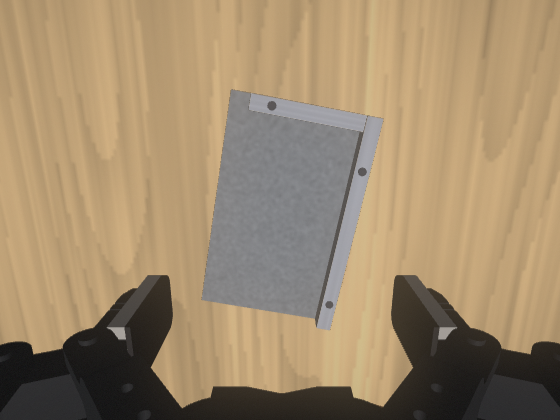

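The wrist picture shows the jig with the end stop along the top (row ~110) and the fence on the right (column ~350). Its inner corner is near (360,130). I'll refine the corner and go to view the blanks.

>>> arm_command --fingers '[0, 0, 0, 0, 0, 0, 0, 0, 0]' --delta_pos '[[0, 0, -45], [0, 0, -90], [0, 0, -140], [0, 0, -190], [0, 0, -240], [0, 0, -290], [6, 0, -319], [6, 0, -319], [6, 0, -319]]' --delta_rot '[[0, -10, 0], [0, -20, 0], [0, -30, 0], [0, -40, 0], [0, -50, 0], [0, -60, 0], [0, -70, 0], [0, -70, 0], [0, -70, 0]]'

```text
t: 7.2
tool_pos: [0.5588, 0.0425, 0.2525]
eef_rot: [[0.344, 0.0, -0.939], [0.939, 0.001, 0.344], [0.001, -1.0, 0.0]]
force: [0.2, -0.1, 0.3]
width: 0.994
```

```bash
cat >> h.py <<'E'
def jigfit(f):
    z=np.load(f);T=dict(tool_pos=z['p'],eef_rot=z['R']);P=cloud('wrist',z['d'],T)
    return P
def find_blanks(P,p,zl=0.017,zh=0.027,amin=150):
    m=((P[...,2]>zl)&(P[...,2]<zh)).astype(np.uint8)
    m=cv2.morphologyEx(m,cv2.MORPH_OPEN,np.ones((3,3)))
    n,L,s,c=cv2.connectedComponentsWithStats(m); out=[]
    for i in range(1,n):
        if s[i,4]<amin: continue
        mm=(L==i); Q=P[mm]
        (cx,cy),(a,b),an=cv2.minAreaRect((Q[:,:2]*1000).astype(np.float32))
        if b>a: an+=90; a,b=b,a
        hue=p[mm].mean(0)
        out.append((round(cx,1),round(cy,1),round(a,1),round(b,1),round((an+90)%180-90,1),round(float(np.median(Q[:,2])),4),hue.round().tolist(),s[i,:4].tolist()))
    return out
E
python3 - <<'E'
from h import *
o,p,d,P=shot('w5')
for b in find_blanks(P,p): print(b)
# jig
P=jigfit('w4.npz')
m=(P[...,2]>0.027)&(P[...,2]<0.033)&(P[...,1]>0.15)
Q=P[m][:,:2]
from scipy.optimize import minimize
def ev(v):
    th,cx,cy=v; c,s=np.cos(th),np.sin(th)
    q=(Q-[cx,cy])@np.array([[c,-s],[s,c]])
    x,y=q.T
    # L-shape: (0<x<15,-205<y<15) or (-105<x<15,0<y<15)
    def sd(x0,x1,y0,y1): 
        dx=np.maximum(x0-x,x-x1);dy=np.maximum(y0-y,y-y1); return np.maximum(dx,dy)
    dd=np.minimum(sd(0,.015,-.205,.015),sd(-.105,.015,0,.015))
    return np.mean(np.clip(dd,0,0.004)**2)*1e6
best=min((minimize(ev,[np.radians(-10.7)+a,.627+bx,.4055+by],method='Nelder-Mead',options=dict(xatol=1e-5,fatol=1e-7)) for a in(-.01,0,.01) for bx in(-.002,.002) for by in(-.002,.002)),key=lambda r:r.fun)
print('jig yaw deg',np.degrees(best.x[0]),best.x[1:],best.fun)
E
```

```text
t 7.2 tcp [0.5588 0.0425 0.2525] f [ 0.2 -0.1  0.3] w 0.994
(392.8, -99.4, 42.7, 13.2, -35.6, 0.0221, [61.0, 57.0, 60.0], [55, 35, 20, 51])
(508.2, 64.3, 90.0, 37.5, -20.8, 0.022, [100.0, 136.0, 168.0], [265, 71, 43, 102])
(519.8, -92.8, 90.0, 38.7, 31.6, 0.0219, [97.0, 132.0, 164.0], [87, 149, 99, 85])
(645.2, 66.3, 90.4, 38.2, -20.5, 0.0219, [64.0, 94.0, 130.0], [314, 210, 41, 84])
(648.5, -80.8, 91.1, 38.1, -33.6, 0.0218, [60.0, 90.0, 126.0], [178, 258, 50, 82])
(756.4, -23.2, 33.0, 7.4, 49.2, 0.0217, [92.0, 113.0, 125.0], [273, 361, 28, 12])
jig yaw deg -10.768368499517306 [0.6264368  0.40608039] 0.00015241613341979734
```

View pics/w5.png

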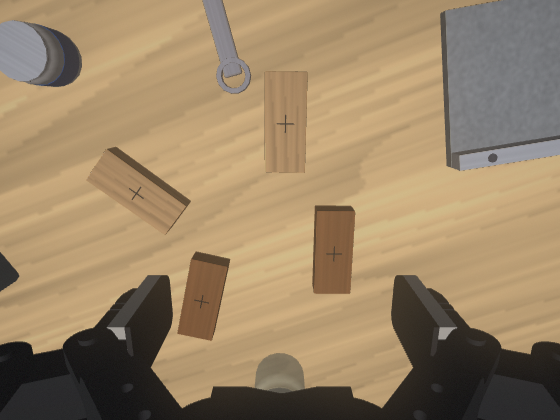

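Blank pixels in this view are A (334,254), B (285,124), C (202,300) and D (137,194). Each measures 90×38 at z=22 mm, which matches. I'll grasp A first.

>>> arm_command --fingers '[0, 0, 0, 0, 0, 0, 0, 255, 255, 255]' --delta_pos '[[26, 10, -36], [52, 60, -73], [52, 120, -73], [52, 170, -73], [52, 210, -73], [52, 226, -73], [52, 226, -73], [52, 226, -73], [52, 226, -73], [52, 226, -73]]' --delta_rot '[[0, 0, 0], [0, 0, 0], [0, 0, 0], [0, 0, 0], [0, 0, 0], [0, 0, 0], [0, 0, 0], [0, 0, 0], [0, 0, 0], [0, 0, 0]]'

```text
t: 8.5
tool_pos: [0.6468, 0.0661, 0.0284]
eef_rot: [[0.342, 0.003, -0.94], [0.94, 0.0, 0.342], [0.002, -1.0, -0.003]]
force: [1.5, 0.6, -0.9]
width: 0.43
```

```bash
python3 - <<'E'
from h import *
shot('w6')
E
```

```text
t 8.5 tcp [0.6468 0.0661 0.0284] f [ 1.5  0.6 -0.9] w 0.43
```

View pics/w6.png

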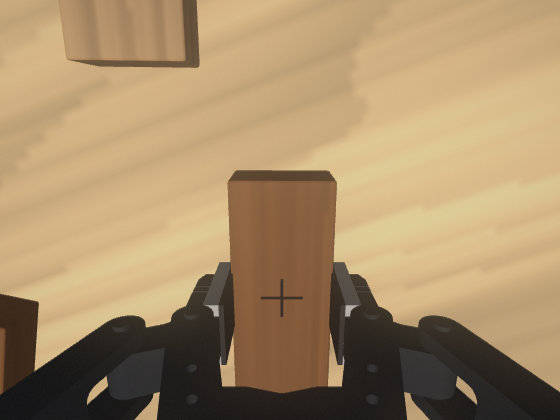

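>>> arm_command --fingers '[255, 255, 255, 255, 255, 255, 255, 255, 255]' --delta_pos '[[0, -20, 0], [10, -60, 7], [60, -90, 40], [110, -90, 74], [160, -90, 108], [210, -90, 142], [262, -90, 177], [262, -90, 177], [262, -90, 177]]' --delta_rot '[[0, 0, 0], [0, 0, 0], [0, -3, 0], [0, -6, 0], [0, -9.2, 0], [0, -9.2, 0], [0, -9.2, 0], [0, -9.2, 0], [0, -9.2, 0]]'

```text
t: 9.68
tool_pos: [0.5687, 0.3725, 0.117]
eef_rot: [[0.187, 0.001, -0.982], [0.982, -0.001, 0.187], [-0.001, -1.0, -0.001]]
force: [1.0, -0.3, -1.8]
width: 0.428
```

```bash
cat >> h.py <<'E'
C=np.array([.62644,.40608]);TH=np.radians(-10.77)
XJ=np.array([np.cos(TH),np.sin(TH)]);YJ=np.array([-np.sin(TH),np.cos(TH)])
def tojig(xy): d=np.asarray(xy)[...,:2]-C; return np.stack([d@XJ,d@YJ],-1)*1000
def pose(o=None):
    o=o or get_obs();R=np.array(o['eef_rot']);j=tojig(o['tool_pos'][:2])
    print('t',round(o['t'],2),'tcp',np.round(o['tool_pos'],4),'jig xy mm',np.round(j,1),'phi',round(float(np.degrees(np.arctan2(R[1,0],R[0,0]))),2),'f',np.round(o['force'],1),'w',round(o['width'],3))
E
python3 - <<'E'
from h import *
o,p,d,P=shot('w7');pose(o)
# blank top in hand: find highest plateau
Z=P[...,2]
m=(Z>0.100)&(Z<0.128);
for lo in np.arange(0.09,0.14,0.004): print(round(lo,3),((Z>lo)&(Z<lo+0.004)).sum(),end=' ')
E
```

```text
t 9.68 tcp [0.5687 0.3725 0.117 ] f [ 1.  -0.3 -1.8] w 0.428
t 9.68 tcp [0.5687 0.3725 0.117 ] jig xy mm [-50.4 -43.8] phi 79.25 f [ 1.  -0.3 -1.8] w 0.428
0.09 136 0.094 176 0.098 234 0.102 392 0.106 1937 0.11 19827 0.114 520 0.118 543 0.122 614 0.126 502 0.13 1076 0.134 620 0.138 922
```

View pics/w7.png

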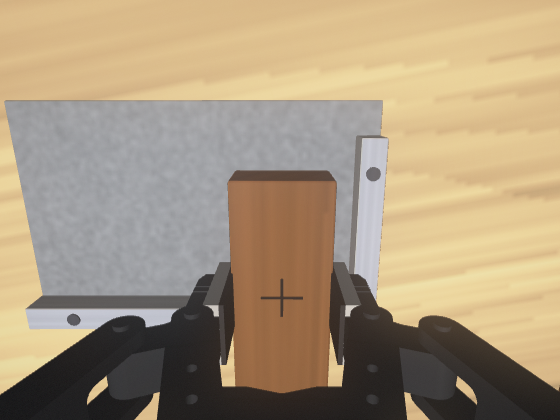

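>>> arm_command --fingers '[255, 255, 255, 255, 255, 255, 255]' --delta_pos '[[0, 40, 0], [0, 65, 0], [0, 73, 0], [0, 74, -3], [0, 74, -5], [0, 74, -7], [0, 74, -7]]' --delta_rot '[[0, 0, 0], [0, 0, 0], [0, 0, 0], [0, 0, 0], [0, 0, 0], [0, 0, 0], [0, 0, 0]]'

```text
t: 10.6
tool_pos: [0.5758, 0.3718, 0.0431]
eef_rot: [[0.187, 0.001, -0.982], [0.982, 0.001, 0.187], [0.001, -1.0, -0.001]]
force: [0.6, -0.5, -0.3]
width: 0.43
```

```bash
python3 - <<'E'
from h import *
pose()
E
```

```text
t 10.6 tcp [0.5758 0.3718 0.0431] jig xy mm [-43.3 -43.2] phi 79.21 f [ 0.6 -0.5 -0.3] w 0.43
```

>>> arm_command --fingers '[255, 255, 255]' --delta_pos '[[0, 0, -1.5], [0, 1, -3], [0, 1.5, -3]]' --delta_rot '[[0, 0, 0], [0, 0, 0], [0, 0, 0]]'

```text
t: 10.98
tool_pos: [0.576, 0.3719, 0.0407]
eef_rot: [[0.186, -0.004, -0.983], [0.983, 0.0, 0.186], [-0.001, -1.0, 0.004]]
force: [-6.0, 0.3, 1.6]
width: 0.428
```

```bash
python3 - <<'E'
from h import *
pose()
E
```

```text
t 10.97 tcp [0.576  0.3719 0.0407] jig xy mm [-43.1 -43. ] phi 79.29 f [-6.   0.3  1.6] w 0.428
```

>>> arm_command --fingers '[110, 110, 110, 110, 255, 255, 255, 255, 255]' --delta_pos '[[0, 0, 0], [0, 0, 0], [0, -20, 0], [0, -50, 0], [-20, -50, 3], [-44, -50, 3], [-44, -50, 3], [-44, -20, 3], [-44, 1, 3]]' --delta_rot '[[0, 0, 0], [0, 0, 0], [0, 0, 0], [0, 0, 0], [0, 0, 0], [0, 0, 0], [0, 0, 0], [0, 0, 0], [0, 0, 0]]'

```text
t: 12.1
tool_pos: [0.5675, 0.3292, 0.0395]
eef_rot: [[0.187, 0.001, -0.982], [0.982, 0.001, 0.187], [0.001, -1.0, -0.0]]
force: [-0.3, 0.4, -0.1]
width: -0.001
```

```bash
python3 - <<'E'
from h import *
o,p,d,P=shot('w8');pose(o)
E
```

```text
t 12.1 tcp [0.5675 0.3292 0.0395] f [-0.3  0.4 -0.1] w -0.001
t 12.1 tcp [0.5675 0.3292 0.0395] jig xy mm [-43.5 -86.5] phi 79.24 f [-0.3  0.4 -0.1] w -0.001
```

View pics/w8.png

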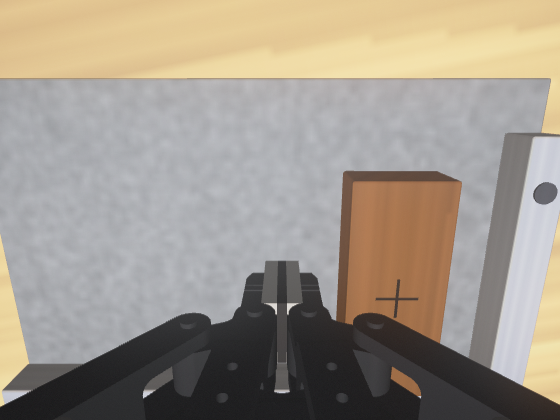

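>>> arm_command --fingers '[255, 255, 255, 255, 255, 255]' --delta_pos '[[10, 0, 0], [18, 0, 0], [26, 0, 0], [31, 0, 0], [33, 0, 0], [34, 0, 0]]' --delta_rot '[[0, 0, 0], [0, 0, 0], [0, 0, 0], [0, 0, 0], [0, 0, 0], [0, 0, 0]]'

```text
t: 12.9
tool_pos: [0.5737, 0.3612, 0.0399]
eef_rot: [[0.188, 0.0, -0.982], [0.982, -0.001, 0.188], [-0.001, -1.0, -0.0]]
force: [0.5, -1.8, 0.4]
width: 0.003
```

```bash
python3 - <<'E'
from h import *
o,p,d,P=shot('w9');pose(o)
E
```

```text
t 12.9 tcp [0.5737 0.3612 0.0399] f [ 0.5 -1.8  0.4] w 0.003
t 12.9 tcp [0.5737 0.3612 0.0399] jig xy mm [-43.4 -53.9] phi 79.19 f [ 0.5 -1.8  0.4] w 0.003
```

View pics/w9.png

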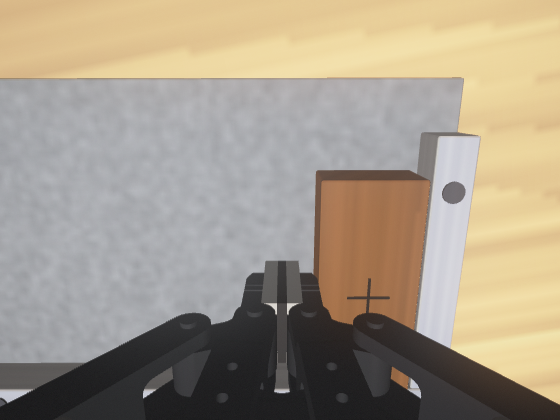

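>>> arm_command --fingers '[255, 255, 255, 255]' --delta_pos '[[2, 0, 0], [4, 0, 0], [5, 0, 0], [5, 0, 0]]' --delta_rot '[[0, 0, 0], [0, 0, 0], [0, 0, 0], [0, 0, 0]]'

```text
t: 13.45
tool_pos: [0.5744, 0.3636, 0.0398]
eef_rot: [[0.188, -0.002, -0.982], [0.982, -0.005, 0.189], [-0.005, -1.0, 0.001]]
force: [-2.9, -5.0, 5.1]
width: -0.0
```

```bash
python3 - <<'E'
from h import *
pose()
E
```

```text
t 13.45 tcp [0.5744 0.3636 0.0398] jig xy mm [-43.2 -51.4] phi 79.13 f [-2.9 -5.   5.1] w -0.0
```

>>> arm_command --fingers '[255, 255, 100, 0, 0, 0, 0, 0, 0]' --delta_pos '[[-5, 0, 0], [-5, -40, 0], [-30, -90, -3], [-85, -130, -10], [-140, -160, -20], [-195, -170, -30], [-250, -170, -38], [-272, -170, -38], [-272, -170, -38]]' --delta_rot '[[0, 0, 0], [0, 0, 0], [0, 3, 0], [0, 6, 0], [0, 10, 0], [0, 10, 0], [0, 10, 0], [0, 10, 0], [0, 10, 0]]'

```text
t: 14.58
tool_pos: [0.5612, 0.0904, 0.21]
eef_rot: [[0.359, 0.001, -0.934], [0.934, 0.0, 0.359], [0.0, -1.0, -0.001]]
force: [0.6, 0.2, -0.2]
width: 0.997
```

```bash
cat >> h.py <<'E'
def goto(x,y,z,phi=None,o=None):
    o=o or get_obs();R=np.array(o['eef_rot']);d=np.array([x,y,z*1.0])/1000-np.array(o['tool_pos'])
    print('delta tool mm',np.round(R.T@d*1000,1),'rot y', None if phi is None else round(-(phi-float(np.degrees(np.arctan2(R[1,0],R[0,0])))),2))
E
python3 - <<'E'
from h import *
o,p,d,P=shot('w10');pose(o)
for b in find_blanks(P,p): print(b)
E
```

```text
t 14.57 tcp [0.5612 0.0904 0.21  ] f [ 0.6  0.2 -0.2] w 0.997
t 14.57 tcp [0.5612 0.0904 0.21  ] jig xy mm [  -5.1 -322.3] phi 68.99 f [ 0.6  0.2 -0.2] w 0.997
(508.0, 64.0, 89.8, 38.2, -20.7, 0.022, [96.0, 131.0, 162.0], [203, 86, 51, 112])
(520.1, -92.9, 90.0, 39.5, 31.5, 0.0219, [90.0, 123.0, 153.0], [13, 175, 112, 92])
(670.1, -79.3, 52.6, 12.3, -33.7, 0.0217, [50.0, 76.0, 108.0], [151, 334, 19, 45])
```

View pics/w10.png

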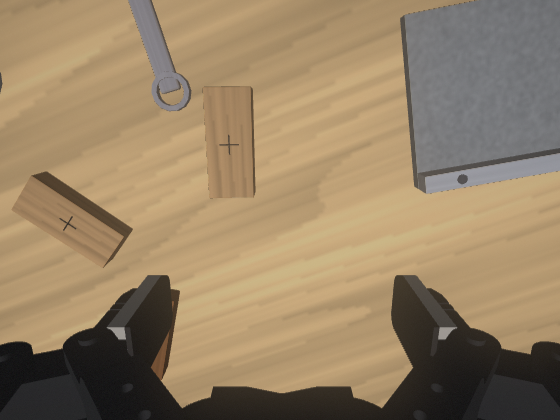

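B is at pixel (229,145), with the spanner ring at (171,91) near it. I'll grip off-centre, away from the ring, with a reduced opening.

>>> arm_command --fingers '[75, 75, 75, 75, 75, 75, 75, 255, 255, 255]' --delta_pos '[[-30, 0, 18], [-44, 15, 28], [-44, 70, 28], [-44, 125, 28], [-44, 165, 28], [-44, 183, 28], [-44, 183, 28], [-44, 183, 28], [-44, 183, 28], [-44, 183, 28]]' --delta_rot '[[0, 0, 0], [0, 0, 0], [0, 0, 0], [0, 0, 0], [0, 0, 0], [0, 0, 0], [0, 0, 0], [0, 0, 0], [0, 0, 0], [0, 0, 0]]'

```text
t: 15.88
tool_pos: [0.5211, 0.0615, 0.0288]
eef_rot: [[0.355, 0.004, -0.935], [0.935, 0.001, 0.355], [0.002, -1.0, -0.004]]
force: [-0.2, 0.8, 7.2]
width: 0.428
```

```bash
python3 - <<'E'
from h import *
o,p,d,P=shot('w11');pose(o)
# target TCP in jig: x -37 (4mm off fence), y -81
t=(C+(-.037)*XJ+(-.081)*YJ)*1000;print(t);goto(t[0],t[1],117,79.23,o)
E
```

```text
t 15.88 tcp [0.5211 0.0615 0.0288] f [-0.2  0.8  7.2] w 0.428
t 15.88 tcp [0.5211 0.0615 0.0288] jig xy mm [ -39.1 -358.2] phi 69.2 f [-0.2  0.8  7.2] w 0.428
[574.95552241 333.42087416]
delta tool mm [273.5 -87.7  45.9] rot y -10.03
```

View pics/w11.png

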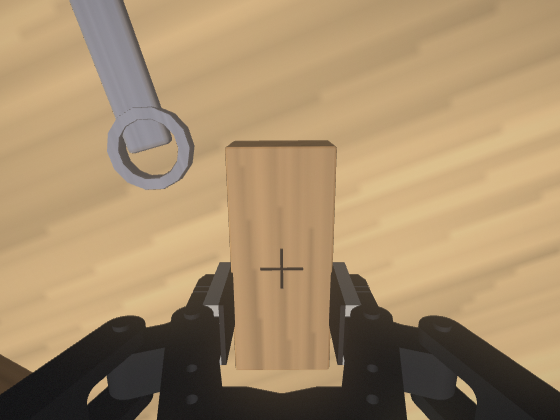

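>>> arm_command --fingers '[255, 255, 255, 255, 255, 255, 255, 255, 255]' --delta_pos '[[0, -20, 0], [10, -60, 2], [60, -88, 10], [115, -88, 20], [170, -88, 30], [225, -88, 38], [273, -88, 46], [273, -88, 46], [273, -88, 46]]' --delta_rot '[[0, 0, 0], [0, 0, 0], [0, -3, 0], [0, -7, 0], [0, -10, 0], [0, -10, 0], [0, -10, 0], [0, -10, 0], [0, -10, 0]]'

```text
t: 17.05
tool_pos: [0.573, 0.3316, 0.1147]
eef_rot: [[0.187, -0.0, -0.982], [0.982, -0.001, 0.187], [-0.001, -1.0, -0.0]]
force: [-0.1, -0.2, -0.5]
width: 0.427
```

```bash
python3 - <<'E'
from h import *
o,p,d,P=shot('w12');pose(o)
E
```

```text
t 17.05 tcp [0.573  0.3316 0.1147] f [-0.1 -0.2 -0.5] w 0.427
t 17.05 tcp [0.573  0.3316 0.1147] jig xy mm [-38.5 -83.1] phi 79.2 f [-0.1 -0.2 -0.5] w 0.427
```

View pics/w12.png

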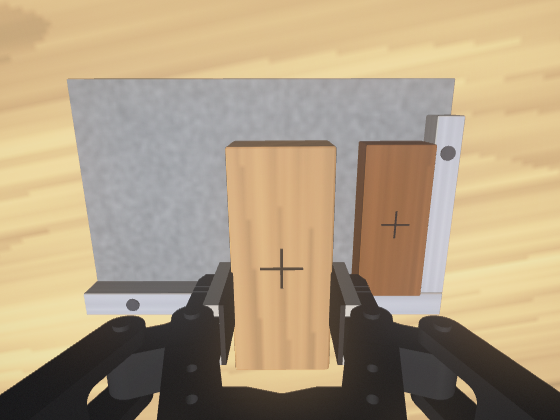

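>>> arm_command --fingers '[255, 255, 255, 255, 255, 255, 255, 255]' --delta_pos '[[0, 40, 0], [0, 64, 0], [0, 71, 0], [0, 72, -3], [0, 72, -6], [0, 73, -8.5], [0, 74, -9], [0, 74, -9]]' --delta_rot '[[0, 0, 0], [0, 0, 0], [0, 0, 0], [0, 0, 0], [0, 0, 0], [0, 0, 0], [0, 0, 0], [0, 0, 0]]'

```text
t: 18.1
tool_pos: [0.5803, 0.3318, 0.0414]
eef_rot: [[0.187, -0.003, -0.982], [0.982, 0.0, 0.187], [-0.0, -1.0, 0.003]]
force: [-4.4, 0.0, 1.5]
width: 0.432
```

```bash
python3 - <<'E'
from h import *
pose()
E
```

```text
t 18.1 tcp [0.5803 0.3318 0.0414] jig xy mm [-31.5 -81.6] phi 79.24 f [-4.4  0.   1.5] w 0.432
```

>>> arm_command --fingers '[110, 110, 110, 110, 255, 255, 255, 255, 255, 255]' --delta_pos '[[0, 0, 0], [0, 0, 0], [0, -20, 0], [0, -50, 0], [-20, -50, 7], [-44, -50, 14], [-44, -50, 14], [-44, -20, 14], [-44, 0, 14], [-44, 0, 14]]' --delta_rot '[[0, 0, 0], [0, 0, 0], [0, 0, 0], [0, 0, 0], [0, 0, 0], [0, 0, 0], [0, 0, 0], [0, 0, 0], [0, 0, 0], [0, 0, 0]]'

```text
t: 19.35
tool_pos: [0.559, 0.2902, 0.0392]
eef_rot: [[0.187, -0.003, -0.982], [0.982, -0.001, 0.187], [-0.002, -1.0, 0.003]]
force: [-0.4, -0.6, 0.3]
width: -0.0
```

```bash
python3 - <<'E'
from h import *
o,p,d,P=shot('w13');pose(o)
E
```

```text
t 19.35 tcp [0.559  0.2902 0.0392] f [-0.4 -0.6  0.3] w -0.0
t 19.35 tcp [0.559  0.2902 0.0392] jig xy mm [ -44.6 -126.5] phi 79.24 f [-0.4 -0.6  0.3] w -0.0
```

View pics/w13.png

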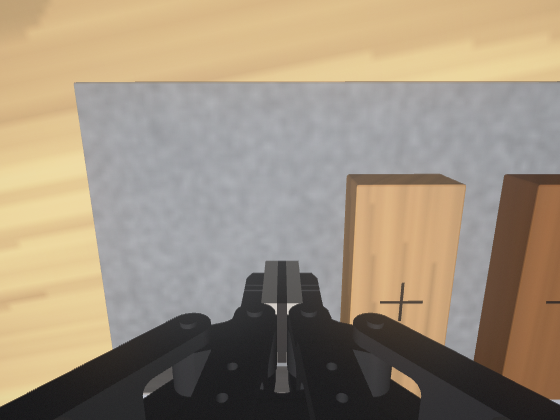

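>>> arm_command --fingers '[255, 255, 255, 255, 255, 255, 255, 255]' --delta_pos '[[10, 0, 0], [18, 0, 0], [26, 0, 0], [32, 0, 0], [36, 0, 0], [38, 0, 0], [40, 0, 0], [40, 0, 0]]' --delta_rot '[[0, 0, 0], [0, 0, 0], [0, 0, 0], [0, 0, 0], [0, 0, 0], [0, 0, 0], [0, 0, 0], [0, 0, 0]]'

```text
t: 20.4
tool_pos: [0.5669, 0.3264, 0.0408]
eef_rot: [[0.189, -0.003, -0.982], [0.982, -0.005, 0.189], [-0.006, -1.0, 0.002]]
force: [-2.8, -7.0, 5.4]
width: 0.001
```

```bash
python3 - <<'E'
from h import *
pose()
E
```

```text
t 20.4 tcp [0.5669 0.3264 0.0408] jig xy mm [-43.6 -89.4] phi 79.12 f [-2.8 -7.   5.4] w 0.001
```

>>> arm_command --fingers '[255, 255, 100, 0, 0, 0, 0, 0, 0, 0]' --delta_pos '[[-5, 0, 0], [-5, -40, 0], [-50, -90, -15], [-105, -130, -30], [-160, -160, -45], [-215, -170, -60], [-270, -170, -75], [-325, -170, -95], [-343, -170, -100], [-343, -170, -100]]' --delta_rot '[[0, 0, 0], [0, 0, 0], [0, 4, 0], [0, 9, 0], [0, 14, 0], [0, 19, 0], [0, 23, 0], [0, 23, 0], [0, 23, 0], [0, 23, 0]]'

```text
t: 21.65
tool_pos: [0.6016, -0.0271, 0.2106]
eef_rot: [[0.558, 0.001, -0.83], [0.83, 0.001, 0.558], [0.001, -1.0, -0.0]]
force: [0.3, 0.0, 0.9]
width: 1.002
```

```bash
python3 - <<'E'
from h import *
o,p,d,P=shot('w14');pose(o)
for b in find_blanks(P,p): print(b)
E
```

```text
t 21.65 tcp [ 0.6016 -0.0271  0.2106] f [0.3 0.  0.9] w 1.002
t 21.65 tcp [ 0.6016 -0.0271  0.2106] jig xy mm [  56.5 -430.2] phi 56.05 f [0.3 0.  0.9] w 1.002
(398.4, -103.9, 39.6, 11.5, -56.8, 0.022, [57.0, 52.0, 53.0], [36, 0, 22, 54])
(595.9, 202.8, 14.9, 2.9, -16.5, 0.022, [76.0, 79.0, 82.0], [527, 8, 12, 22])
(520.0, -93.2, 90.3, 38.5, 31.7, 0.022, [94.0, 129.0, 160.0], [103, 112, 117, 85])
(648.2, -80.5, 90.1, 38.0, -33.6, 0.0219, [62.0, 91.0, 126.0], [240, 218, 44, 93])
(537.0, -264.5, 55.4, 10.3, 0.5, 0.0221, [46.0, 48.0, 49.0], [0, 255, 49, 46])
(754.3, -32.1, 44.1, 11.6, 69.7, 0.0221, [91.0, 111.0, 122.0], [346, 318, 46, 18])
(712.4, -220.6, 74.8, 39.4, 32.2, 0.0217, [54.0, 112.0, 48.0], [151, 359, 75, 46])
```

View pics/w14.png

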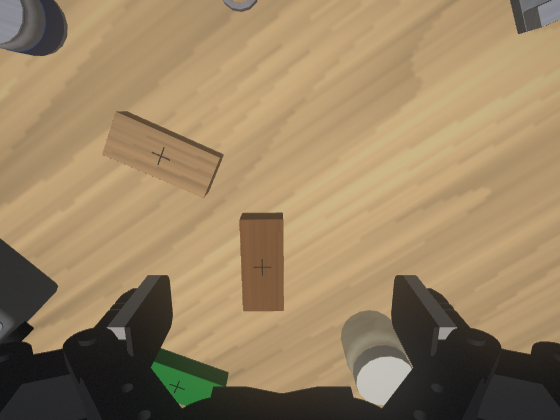

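C is at pixel (262,267) and reads 90×38. I'll grasp it next.

>>> arm_command --fingers '[40, 40, 40, 40, 40, 40, 40, 255, 255, 255]' --delta_pos '[[-14, 0, -50], [-18, 15, -68.5], [-18, 70, -68.5], [-18, 125, -68.5], [-18, 165, -68.5], [-18, 182, -68.5], [-18, 182, -68.5], [-18, 182, -68.5], [-18, 182, -68.5], [-18, 182, -68.5]]' --delta_rot '[[0, 0, 0], [0, 0, 0], [0, 0, 0], [0, 0, 0], [0, 0, 0], [0, 0, 0], [0, 0, 0], [0, 0, 0], [0, 0, 0], [0, 0, 0]]'

```text
t: 22.95
tool_pos: [0.6501, -0.0793, 0.0313]
eef_rot: [[0.556, 0.004, -0.831], [0.831, -0.0, 0.556], [0.002, -1.0, -0.004]]
force: [-0.4, -0.3, 6.4]
width: 0.428
```

```bash
python3 - <<'E'
from h import *
o,p,d,P=shot('w15');pose(o)
off=(np.array(o['tool_pos'][:2])*1000-[648.2,-80.5])@np.array([np.cos(np.radians(-33.6)),np.sin(np.radians(-33.6))]);print('tcp along blank',off)
x=-.050+off/1000
t=(C+x*XJ+(-.119)*YJ)*1000;print(x,t);goto(t[0],t[1],117,79.23,o)
E
```

```text
t 22.95 tcp [ 0.6501 -0.0793  0.0313] f [-0.4 -0.3  6.4] w 0.428
t 22.95 tcp [ 0.6501 -0.0793  0.0313] jig xy mm [ 114.  -472.4] phi 56.19 f [-0.4 -0.3  6.4] w 0.428
tcp along blank 0.9328809658400218
-0.04906711903415998 [556.00001827 298.34518138]
delta tool mm [261.6 -86.1 288. ] rot y -23.04
```

View pics/w15.png

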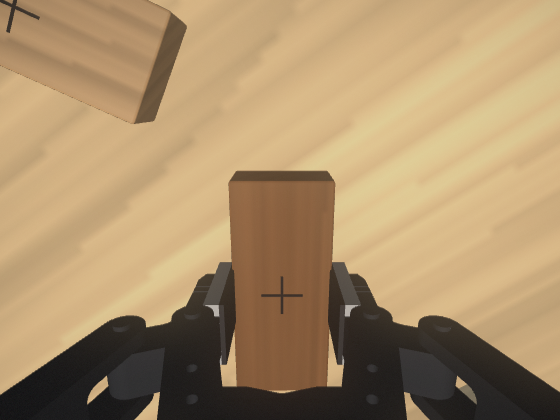

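>>> arm_command --fingers '[255, 255, 255, 255, 255, 255, 255, 255, 255, 255]' --delta_pos '[[0, -25, 0], [8, -65, 8], [42, -86, 46], [80, -86, 88], [118, -86, 130], [156, -86, 172], [194, -86, 214], [232, -86, 256], [262, -86, 288], [262, -86, 288]]' --delta_rot '[[0, 0, 0], [0, 0, 0], [0, -5, 0], [0, -10, 0], [0, -15, 0], [0, -20, 0], [0, -23, 0], [0, -23, 0], [0, -23, 0], [0, -23, 0]]'

```text
t: 24.25
tool_pos: [0.5525, 0.3047, 0.1156]
eef_rot: [[0.179, 0.0, -0.984], [0.984, 0.004, 0.179], [0.004, -1.0, 0.001]]
force: [0.2, -0.8, -0.3]
width: 0.419
```

```bash
python3 - <<'E'
from h import *
o,p,d,P=shot('w16');pose(o)
E
```

```text
t 24.25 tcp [0.5525 0.3047 0.1156] f [ 0.2 -0.8 -0.3] w 0.419
t 24.25 tcp [0.5525 0.3047 0.1156] jig xy mm [ -53.7 -113.4] phi 79.66 f [ 0.2 -0.8 -0.3] w 0.419
```

View pics/w16.png

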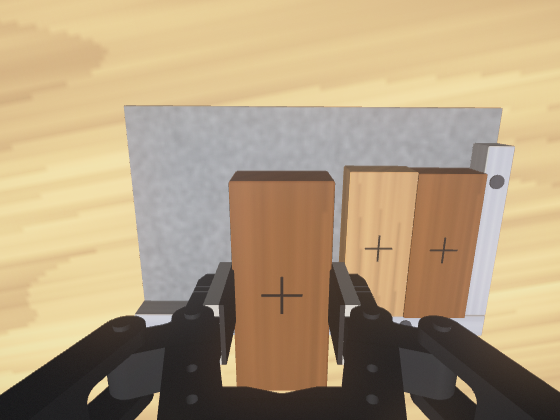

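>>> arm_command --fingers '[255, 255]' --delta_pos '[[0, 0, 0], [0, 0, 0]]' --delta_rot '[[0, 0, 0], [0, 0, 0]]'

```text
t: 24.55
tool_pos: [0.5556, 0.2966, 0.1149]
eef_rot: [[0.19, 0.001, -0.982], [0.982, -0.001, 0.19], [-0.001, -1.0, -0.001]]
force: [0.5, 0.1, -0.7]
width: 0.426
```

```bash
python3 - <<'E'
from h import *
pose()
E
```

```text
t 24.55 tcp [0.5556 0.2966 0.1149] jig xy mm [ -49.1 -120.8] phi 79.03 f [ 0.5  0.1 -0.7] w 0.426
```

>>> arm_command --fingers '[255, 255, 255, 255, 255, 255, 255, 255]' --delta_pos '[[0, 40, 0], [0, 63, 0], [0, 69, 0], [0, 70, -3], [0, 70, -5], [0, 71, -7.5], [0, 72, -8], [0, 72, -8]]' --delta_rot '[[0, 0, 0], [0, 0, 0], [0, 0, 0], [0, 0, 0], [0, 0, 0], [0, 0, 0], [0, 0, 0], [0, 0, 0]]'

```text
t: 25.55
tool_pos: [0.5614, 0.298, 0.0433]
eef_rot: [[0.186, -0.002, -0.982], [0.982, 0.0, 0.186], [-0.0, -1.0, 0.002]]
force: [-6.3, 0.7, 4.6]
width: 0.424
```

```bash
python3 - <<'E'
from h import *
pose()
E
```

```text
t 25.55 tcp [0.5614 0.298  0.0433] jig xy mm [ -43.7 -118.3] phi 79.25 f [-6.3  0.7  4.6] w 0.424
```

>>> arm_command --fingers '[110, 110, 110, 110, 255, 255, 255, 255, 255, 255]' --delta_pos '[[0, 0, 0], [0, 0, 0], [0, -20, 0], [0, -50, 0], [-20, -50, 1], [-45, -50, 2], [-45, -50, 2], [-45, -20, 2], [-45, 1, 2], [-45, 1, 2]]' --delta_rot '[[0, 0, 0], [0, 0, 0], [0, 0, 0], [0, 0, 0], [0, 0, 0], [0, 0, 0], [0, 0, 0], [0, 0, 0], [0, 0, 0], [0, 0, 0]]'

```text
t: 26.8
tool_pos: [0.5509, 0.2533, 0.0402]
eef_rot: [[0.187, -0.003, -0.982], [0.982, -0.001, 0.187], [-0.002, -1.0, 0.003]]
force: [-0.6, 0.6, 0.5]
width: 0.002
```

```bash
python3 - <<'E'
from h import *
o,p,d,P=shot('w17');pose(o)
E
```

```text
t 26.8 tcp [0.5509 0.2533 0.0402] f [-0.6  0.6  0.5] w 0.002
t 26.8 tcp [0.5509 0.2533 0.0402] jig xy mm [ -45.7 -164.2] phi 79.23 f [-0.6  0.6  0.5] w 0.002
```

View pics/w17.png

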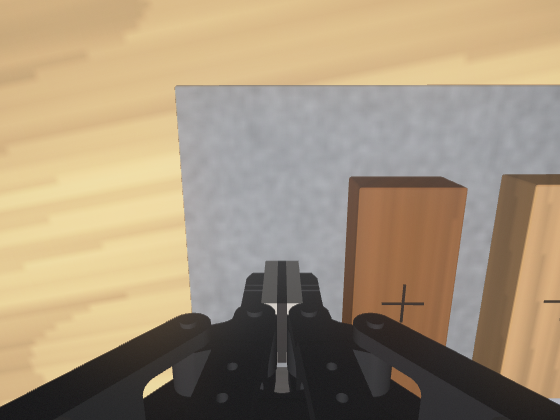

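Push +y to about -127.4 (37 mm), plus a few mm more.

>>> arm_command --fingers '[255, 255, 255, 255, 255, 255, 255, 255]' --delta_pos '[[10, 0, 0], [18, 0, 0], [26, 0, 0], [32, 0, 0], [36, 0, 0], [38, 0, 0], [40, 0, 0], [40, 0, 0]]' --delta_rot '[[0, 0, 0], [0, 0, 0], [0, 0, 0], [0, 0, 0], [0, 0, 0], [0, 0, 0], [0, 0, 0], [0, 0, 0]]'

```text
t: 27.85
tool_pos: [0.5591, 0.2892, 0.0417]
eef_rot: [[0.189, -0.003, -0.982], [0.982, -0.005, 0.189], [-0.006, -1.0, 0.002]]
force: [-2.2, -7.5, 6.3]
width: 0.003
```

```bash
python3 - <<'E'
from h import *
o=get_obs();pose(o);goto(540,-20,212,122,o)
E
```

```text
t 27.85 tcp [0.5591 0.2892 0.0417] jig xy mm [ -44.3 -127.4] phi 79.1 f [-2.2 -7.5  6.3] w 0.003
delta tool mm [-308.3 -168.6  -39.4] rot y -42.9
```

>>> arm_command --fingers '[255, 255, 100, 0, 0, 0, 0, 0, 0, 0]' --delta_pos '[[-5, 0, 0], [-5, -40, 0], [-50, -90, -10], [-105, -130, -22], [-160, -160, -34], [-215, -170, -46], [-270, -170, -60], [-325, -170, -72], [-341, -170, -78], [-341, -170, -78]]' --delta_rot '[[0, 0, 0], [0, 0, 0], [0, -7, 0], [0, -14, 0], [0, -21, 0], [0, -28, 0], [0, -35, 0], [0, -42.7, 0], [0, -42.7, 0], [0, -42.7, 0]]'

```text
t: 29.1
tool_pos: [0.5727, -0.0576, 0.2117]
eef_rot: [[-0.526, 0.001, -0.851], [0.851, 0.001, -0.526], [0.0, -1.0, -0.001]]
force: [-0.0, 0.7, -0.2]
width: 0.995
```

```bash
python3 - <<'E'
from h import *
o,p,d,P=shot('w18');pose(o)
for b in find_blanks(P,p): print(b)
goto(520,-93,29,121.7,o)
E
```

```text
t 29.1 tcp [ 0.5727 -0.0576  0.2117] f [-0.   0.7 -0.2] w 0.995
t 29.1 tcp [ 0.5727 -0.0576  0.2117] jig xy mm [  33.9 -465.5] phi 121.73 f [-0.   0.7 -0.2] w 0.995
(546.1, -262.6, 35.3, 5.6, 1.7, 0.0218, [48.0, 54.0, 59.0], [60, 0, 18, 45])
(520.0, -93.3, 89.6, 38.0, 31.7, 0.022, [93.0, 127.0, 158.0], [254, 55, 49, 116])
(707.0, -224.9, 90.6, 39.6, 32.8, 0.0218, [56.0, 116.0, 49.0], [6, 170, 65, 100])
(755.7, -44.9, 50.0, 17.1, -76.0, 0.0219, [88.0, 107.0, 117.0], [168, 345, 50, 23])
delta tool mm [ -2.4 182.6  63.7] rot y 0.03
```

View pics/w18.png

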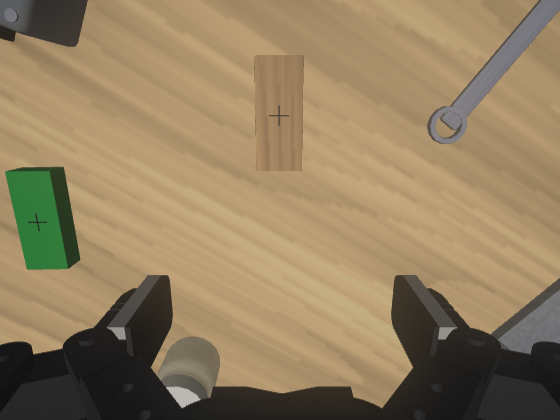

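>>> arm_command --fingers '[40, 40, 40, 40, 40, 40, 40, 255, 255, 255]' --delta_pos '[[-2, 0, 45], [-2, 15, 64], [-2, 70, 64], [-2, 125, 64], [-2, 165, 64], [-2, 181, 64], [-2, 181, 64], [-2, 181, 64], [-2, 181, 64], [-2, 181, 64]]' --delta_rot '[[0, 0, 0], [0, 0, 0], [0, 0, 0], [0, 0, 0], [0, 0, 0], [0, 0, 0], [0, 0, 0], [0, 0, 0], [0, 0, 0], [0, 0, 0]]'

```text
t: 30.4
tool_pos: [0.5208, -0.0925, 0.0328]
eef_rot: [[-0.528, 0.004, -0.849], [0.849, -0.0, -0.528], [-0.002, -1.0, -0.003]]
force: [-1.7, 0.3, 5.9]
width: 0.423
```

```bash
python3 - <<'E'
from h import *
o,p,d,P=shot('w19');pose(o)
a=np.radians(31.7);off=(np.array(o['tool_pos'][:2])*1000-[520.,-93.3])@np.array([np.cos(a),np.sin(a)]);print('tcp along blank',off)
x=-.050+off/1000
t=(C+x*XJ+(-.157)*YJ)*1000;print(x,t);goto(t[0],t[1],117,79.23,o)
E
```

```text
t 30.4 tcp [ 0.5208 -0.0925  0.0328] f [-1.7  0.3  5.9] w 0.423
t 30.4 tcp [ 0.5208 -0.0925  0.0328] jig xy mm [ -10.6 -509.6] phi 121.89 f [-1.7  0.3  5.9] w 0.423
tcp along blank 1.0865725818392094
-0.04891342741816079 [549.05005799 260.9858228 ]
delta tool mm [ 285.   -84.2 -211. ] rot y 42.66
```

View pics/w19.png

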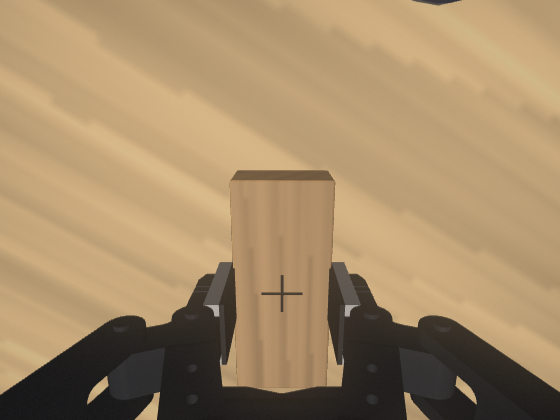

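>>> arm_command --fingers '[255, 255, 255, 255, 255, 255, 255, 255, 255, 255]' --delta_pos '[[0, -25, 0], [12, -60, -8], [52, -84, -38], [94, -84, -70], [136, -84, -100], [178, -84, -132], [220, -84, -163], [262, -84, -194], [285, -84, -211], [285, -84, -211]]' --delta_rot '[[0, 0, 0], [0, 5, 0], [0, 12, 0], [0, 19, 0], [0, 26, 0], [0, 33, 0], [0, 39, 0], [0, 42.6, 0], [0, 42.6, 0], [0, 42.6, 0]]'

```text
t: 31.7
tool_pos: [0.5472, 0.2649, 0.1156]
eef_rot: [[0.181, 0.001, -0.984], [0.984, 0.003, 0.181], [0.003, -1.0, -0.001]]
force: [-0.6, -1.3, -1.1]
width: 0.425
```

>>> arm_command --fingers '[255, 255]' --delta_pos '[[0, 0, 0], [0, 0, 0]]' --delta_rot '[[0, 0, 0], [0, 0, 0]]'

```text
t: 31.95
tool_pos: [0.5481, 0.259, 0.1149]
eef_rot: [[0.188, 0.0, -0.982], [0.982, -0.001, 0.188], [-0.001, -1.0, -0.0]]
force: [0.7, -0.3, -0.9]
width: 0.422
```

```bash
python3 - <<'E'
from h import *
o,p,d,P=shot('w20');pose(o)
E
```

```text
t 31.95 tcp [0.5481 0.259  0.1149] f [ 0.7 -0.3 -0.9] w 0.422
t 31.95 tcp [0.5481 0.259  0.1149] jig xy mm [ -49.5 -159.2] phi 79.15 f [ 0.7 -0.3 -0.9] w 0.422
```

View pics/w20.png

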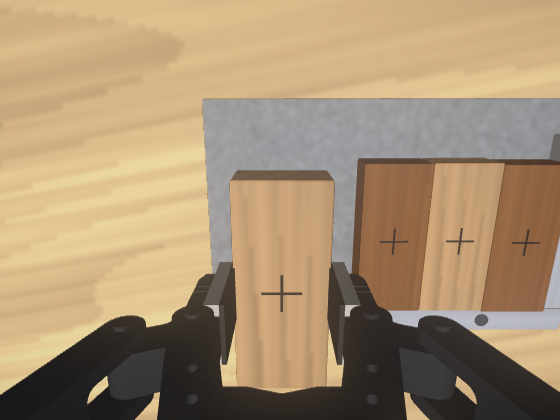

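>>> arm_command --fingers '[255, 255, 255, 255, 255, 255, 255, 255]' --delta_pos '[[0, 40, 0], [0, 61, 0], [0, 67, 0], [0, 68, -3], [0, 69, -5], [0, 70, -7.5], [0, 71, -8], [0, 71, -8]]' --delta_rot '[[0, 0, 0], [0, 0, 0], [0, 0, 0], [0, 0, 0], [0, 0, 0], [0, 0, 0], [0, 0, 0], [0, 0, 0]]'

```text
t: 33.0
tool_pos: [0.5542, 0.2603, 0.0449]
eef_rot: [[0.185, -0.002, -0.983], [0.983, -0.0, 0.185], [-0.001, -1.0, 0.002]]
force: [-5.9, 0.2, 8.0]
width: 0.424
```

```bash
python3 - <<'E'
from h import *
pose()
E
```

```text
t 33.0 tcp [0.5542 0.2603 0.0449] jig xy mm [ -43.7 -156.8] phi 79.35 f [-5.9  0.2  8. ] w 0.424
```

>>> arm_command --fingers '[110, 110, 110, 110, 255, 255, 255, 255, 255, 255]' --delta_pos '[[0, 0, 0], [0, 0, 0], [0, -20, 0], [0, -50, 0], [-20, -50, 1], [-45, -50, 2], [-45, -50, 2], [-45, -20, 2], [-45, 2, 2], [-45, 2, 2]]' --delta_rot '[[0, 0, 0], [0, 0, 0], [0, 0, 0], [0, 0, 0], [0, 0, 0], [0, 0, 0], [0, 0, 0], [0, 0, 0], [0, 0, 0], [0, 0, 0]]'

```text
t: 34.25
tool_pos: [0.5433, 0.2147, 0.0396]
eef_rot: [[0.186, -0.005, -0.983], [0.983, -0.002, 0.186], [-0.003, -1.0, 0.004]]
force: [0.7, -0.1, 0.8]
width: -0.0
```

```bash
python3 - <<'E'
from h import *
o,p,d,P=shot('w21');pose(o)
E
```

```text
t 34.25 tcp [0.5433 0.2147 0.0396] f [ 0.7 -0.1  0.8] w -0.0
t 34.25 tcp [0.5433 0.2147 0.0396] jig xy mm [ -45.9 -203.5] phi 79.29 f [ 0.7 -0.1  0.8] w -0.0
```

View pics/w21.png

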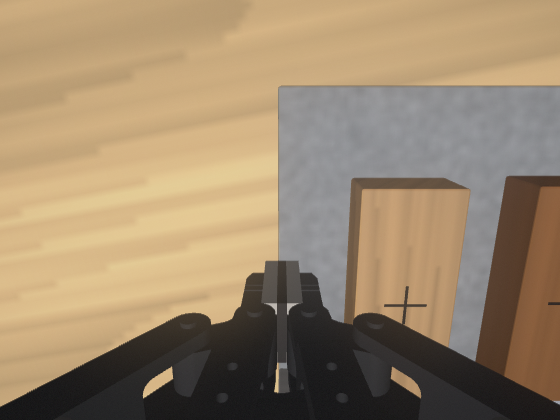

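>>> arm_command --fingers '[255, 255, 255, 255, 255, 255, 255, 255]' --delta_pos '[[10, 0, 0], [18, 0, 0], [27, 0, 0], [33, 0, 0], [37, 0, 0], [39, 0, 0], [42, 0, 0], [42, 0, 0]]' --delta_rot '[[0, 0, 0], [0, 0, 0], [0, 0, 0], [0, 0, 0], [0, 0, 0], [0, 0, 0], [0, 0, 0], [0, 0, 0]]'

```text
t: 35.3
tool_pos: [0.5521, 0.252, 0.0417]
eef_rot: [[0.188, -0.004, -0.982], [0.982, -0.008, 0.188], [-0.008, -1.0, 0.002]]
force: [-4.1, -8.5, 8.3]
width: 0.002
```

```bash
python3 - <<'E'
from h import *
o=get_obs();pose(o);t=(C+(-.035)*XJ+(-.10)*YJ)*1000;goto(t[0],t[1],230,79.2,o)
E
```

```text
t 35.3 tcp [0.5521 0.252  0.0417] jig xy mm [ -44.2 -165.3] phi 79.17 f [-4.1 -8.5  8.3] w 0.002
delta tool mm [  63.7 -188.8   -8.7] rot y -0.03
```

>>> arm_command --fingers '[255, 255, 255, 255, 255, 255, 255]' --delta_pos '[[-6, 0, 0], [-6, -40, 0], [10, -90, -10], [40, -140, -30], [80, -188, -54], [80, -188, -54], [80, -188, -54]]' --delta_rot '[[0, 0, 0], [0, 0, 0], [0, 0, 0], [0, 0, 0], [0, 0, 0], [0, 0, 0], [0, 0, 0]]'

```text
t: 36.17
tool_pos: [0.6203, 0.3257, 0.2288]
eef_rot: [[0.185, -0.001, -0.983], [0.983, -0.0, 0.185], [-0.0, -1.0, 0.001]]
force: [-0.1, -1.4, -0.5]
width: -0.002
```

```bash
cat > jv.py <<'E'
from h import *
import sys
o,p,d,P=shot(sys.argv[1]);pose(o)
J=tojig(P[...,:2]);Z=P[...,2]
m=(Z>0.0315)&(Z<0.0365)&(J[...,0]>-110)&(J[...,0]<-0.5)&(J[...,1]<0)
# dark vs light split by color
hsv=cv2.cvtColor(p,cv2.COLOR_BGR2HSV)
Q=J[m];print('row rect',cv2.minAreaRect(Q.astype(np.float32)),np.percentile(Q,[.5,99.5],axis=0).round(1).tolist())
for i in range(4):
    k=m&(np.abs(J[...,1]+19+38*i)<16); q=J[k]
    if len(q)<50: print(i,'none');continue
    (c,s,a)=cv2.minAreaRect(q.astype(np.float32))
    print(i,len(q),'x',np.percentile(q[:,0],[0.5,99.5]).round(1),'z',np.median(Z[k]).round(4),'end edge',[round(float(np.percentile(q[np.abs(q[:,1]+19+38*i-w)<3][:,0],1)),1) for w in(-12,0,12)])
# gap: row profile across y of height at x=-70
for x in(-80,-60,-40):
    k=(np.abs(J[...,0]-x)<1.5); y=J[k][:,1];z=Z[k]; low=y[(z<0.028)&(y<-2)&(y>-160)]
    print('x',x,'low between',np.round(np.sort(low)[::max(1,len(low)//12)],1))
E
python3 jv.py w22
```

```text
t 36.17 tcp [0.6203 0.3257 0.2288] f [-0.1 -1.4 -0.5] w -0.002
t 36.17 tcp [0.6203 0.3257 0.2288] jig xy mm [  9.  -80.1] phi 79.34 f [-0.1 -1.4 -0.5] w -0.002
row rect ((-47.77604293823242, -76.39368438720703), (94.67121887207031, 152.7498016357422), 0.10360977053642273) [[-89.6, -151.7], [-1.4, -1.7]]
0 4294 x [-89.1  -0.8] z 0.0341 end edge [-88.4, -88.4, -88.5]
1 4302 x [-89.8  -1.6] z 0.0341 end edge [-89.0, -89.1, -89.0]
2 4288 x [-89.7  -1.3] z 0.034 end edge [-89.0, -89.0, -89.1]
3 4303 x [-89.6  -1.3] z 0.034 end edge [-89.0, -88.9, -89.0]
x -80 low between [-159.8 -159.4 -159.3 -159.  -158.9 -158.6 -158.4 -158.4 -158.3 -157.6]
x -60 low between [-159.6 -159.6 -159.6 -159.5 -158.8 -158.8 -158.5 -158.4 -158.1 -158.
 -158.  -157.8]
x -40 low between [-160.  -159.9 -159.1 -159.  -158.9 -158.9 -158.2 -158.2 -158.2 -158.1]
```

View pics/w22.png

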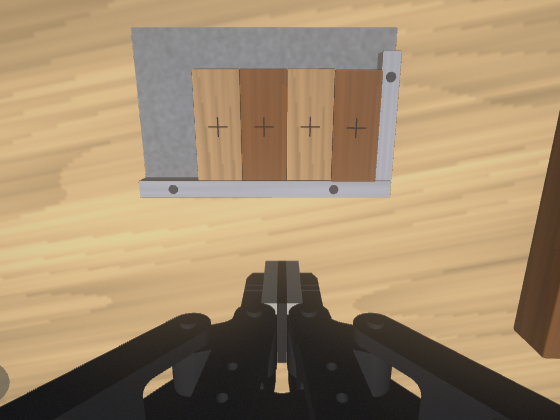

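All four blanks read seated: the row is 152.7 mm long, the far ends are at x≈-89, and it is square within 0.1°. In the picture the row spans pixels (193–381, 70–180) with no gaps. Next is the lever.

>>> arm_command --fingers '[255, 255, 255, 105, 105, 105, 105, 105, 105, 105]' --delta_pos '[[-50, -20, -3], [-110, -20, -7], [-170, -20, -11], [-230, -20, -15], [-290, -20, -19], [-350, -20, -23], [-410, -20, -27], [-470, -20, -31], [-530, -20, -35], [-590, -20, -39]]' --delta_rot '[[0, 0, 0], [0, -3, 0], [0, -6, 0], [0, -9, 0], [0, -12, 0], [0, -15, 0], [0, -18, 0], [0, -21.2, 0], [0, -21.2, 0], [0, -21.2, 0]]'

```text
t: 37.48
tool_pos: [0.5472, -0.2633, 0.2479]
eef_rot: [[-0.181, -0.003, -0.983], [0.983, 0.001, -0.181], [0.002, -1.0, 0.003]]
force: [1.0, 0.0, 1.0]
width: 0.587
```

```bash
python3 - <<'E'
from h import *
o=get_obs();pose(o);goto(535,-372,250,100.5,o)
E
```

```text
t 37.48 tcp [ 0.5472 -0.2633  0.2479] jig xy mm [  47.2 -672.4] phi 100.44 f [1. 0. 1.] w 0.587
delta tool mm [-104.7   -2.2   31.7] rot y -0.06
```

>>> arm_command --fingers '[105, 105, 105, 105]' --delta_pos '[[-55, 0, 16], [-100, 0, 30], [-100, 0, 30], [-100, 0, 30]]' --delta_rot '[[0, 0, 0], [0, 0, 0], [0, 0, 0], [0, 0, 0]]'

```text
t: 37.98
tool_pos: [0.5373, -0.3641, 0.2481]
eef_rot: [[-0.182, -0.002, -0.983], [0.983, 0.003, -0.182], [0.003, -1.0, 0.002]]
force: [0.3, 0.6, 0.8]
width: 0.587
```

```bash
python3 - <<'E'
from h import *
o,p,d,P=shot('w23');pose(o)
hsv=cv2.cvtColor(p,cv2.COLOR_BGR2HSV)
r=((hsv[...,0]<8)|(hsv[...,0]>172))&(hsv[...,1]>170)&(P[...,2]>0.085)&(P[...,2]<0.15)
print(r.sum())
Q=P[r]
from scipy.optimize import least_squares
s=least_squares(lambda c:np.linalg.norm(Q-c,axis=1)-0.012,np.median(Q,0)-[0,0,.01],loss='soft_l1',f_scale=0.001)
print('knob',s.x.round(4),'rms',np.sqrt(np.mean(s.fun**2)).round(5),Q.max(0).round(4),Q.min(0).round(4))
y=(P[...,2]>0.089)&(P[...,2]<0.0945)&(hsv[...,0]>15)&(hsv[...,0]<35)
if y.sum()>20: print('button',y.sum(),cv2.minEnclosingCircle((P[y][:,:2]*1000).astype(np.float32)))
b=np.abs(P[...,2]-0.07)<0.0015
print(b.sum(),cv2.minAreaRect((P[b][:,:2]*1000).astype(np.float32)))
th=np.radians(10.5);goto(*(s.x*1000+[0,0,3]),100.5,o)
E
```

```text
t 37.98 tcp [ 0.5373 -0.3641  0.2481] f [0.3 0.6 0.8] w 0.587
t 37.98 tcp [ 0.5373 -0.3641  0.2481] jig xy mm [  56.4 -773.3] phi 100.48 f [0.3 0.6 0.8] w 0.587
760
knob [ 0.4795 -0.3857  0.1011] rms 0.00052 [ 0.4903 -0.3762  0.1147] [ 0.4693 -0.3968  0.1042]
button 720 ((512.7969970703125, -303.9650573730469), 11.82011890411377)
27482 ((501.9230651855469, -346.28656005859375), (146.77178955078125, 146.48562622070312), 10.156294822692871)
delta tool mm [-11.1 144.1  60.5] rot y -0.02
```

View pics/w23.png

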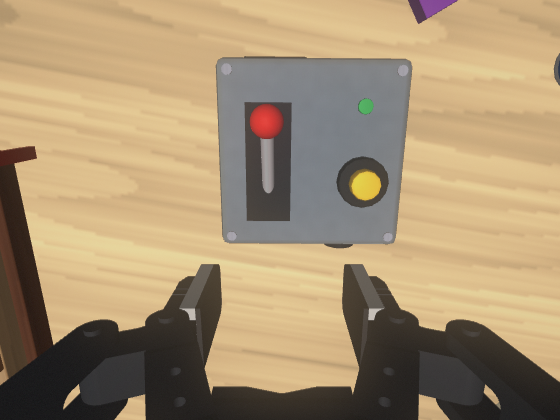

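The knob is at pixel (266,121), fitted at (0.4795,-0.3857,0.1011), which matches the dropped-lever geometry. I'll go down over it.

>>> arm_command --fingers '[105, 105, 105, 105, 105, 105]' --delta_pos '[[-8, 15, 40], [-11, 50, 60.5], [-11, 100, 60.5], [-11, 132, 60.5], [-11, 143, 60.5], [-11, 143, 60.5]]' --delta_rot '[[0, 0, 0], [0, 0, 0], [0, 0, 0], [0, 0, 0], [0, 0, 0], [0, 0, 0]]'

```text
t: 38.78
tool_pos: [0.4815, -0.386, 0.1068]
eef_rot: [[-0.184, -0.0, -0.983], [0.983, 0.001, -0.184], [0.001, -1.0, 0.0]]
force: [0.0, -0.4, 0.1]
width: 0.589
```

```bash
python3 - <<'E'
from h import *
o,p,d,P=shot('w24');pose(o);goto(479.5,-385.7,104,100.5,o)
E
```

```text
t 38.77 tcp [ 0.4815 -0.386   0.1068] f [ 0.  -0.4  0.1] w 0.589
t 38.77 tcp [ 0.4815 -0.386   0.1068] jig xy mm [   5.6 -805.2] phi 100.6 f [ 0.  -0.4  0.1] w 0.589
delta tool mm [0.6 2.8 1.9] rot y 0.1
```

View pics/w24.png

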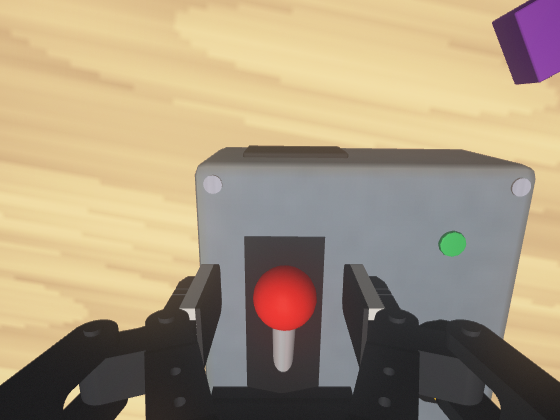

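>>> arm_command --fingers '[105, 255, 255, 255, 255]' --delta_pos '[[0.5, 2, 1.5], [0.5, 2, 1.5], [0.5, 2, 1.5], [0.5, 2, 1.5], [0.5, 2, 1.5]]' --delta_rot '[[0, 0, 0], [0, 0, 0], [0, 0, 0], [0, 0, 0], [0, 0, 0]]'

```text
t: 39.45
tool_pos: [0.4794, -0.3854, 0.106]
eef_rot: [[-0.182, -0.001, -0.983], [0.983, 0.002, -0.182], [0.003, -1.0, 0.0]]
force: [-3.1, 3.4, 6.7]
width: 0.245
```

>>> arm_command --fingers '[255, 255, 255, 255, 255, 255, 255, 255]' --delta_pos '[[0, -5, -4], [0, -11, -8.5], [0, -16, -14], [0, -22.5, -22.7], [0, -27.3, -32], [0, -30.6, -42], [0, -32.5, -52.3], [0, -32.5, -52.3]]' --delta_rot '[[0, 0, 0], [0, 0, 0], [0, 0, 0], [0, 0, 0], [0, 0, 0], [0, 0, 0], [0, 0, 0], [0, 0, 0]]'

```text
t: 40.45
tool_pos: [0.5323, -0.3777, 0.1383]
eef_rot: [[-0.183, 0.002, -0.983], [0.983, -0.001, -0.183], [-0.002, -1.0, -0.002]]
force: [-0.2, -0.6, 0.3]
width: -0.0
```

```bash
python3 - <<'E'
from h import *
o,p,d,P=shot('w25');pose(o)
p,d=camera('side');cv2.imwrite('pics/s25.png',cv2.resize(p[230:420,150:400],None,fx=3,fy=3))
cv2.imwrite('pics/c25.png',np.hstack([cv2.imread('pics/w25.png')[:, :],cv2.resize(p[230:420,150:340],(420,420))])[:, ::1][:, :980])
E
python3 -c "
import cv2;i=cv2.imread('pics/c25.png');cv2.imwrite('pics/c25s.png',cv2.resize(i,(798,342)))"
```

```text
t 40.45 tcp [ 0.5323 -0.3777  0.1383] f [-0.2 -0.6  0.3] w -0.0
t 40.45 tcp [ 0.5323 -0.3777  0.1383] jig xy mm [  54.  -787.5] phi 100.55 f [-0.2 -0.6  0.3] w -0.0
```

View pics/c25s.png

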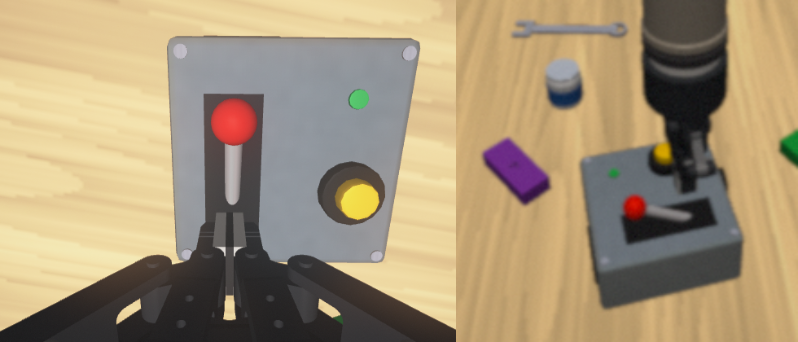

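The lever slipped out of the grip and is still down (knob at picture (233,120)). I'll retry with a slightly deeper grip.

>>> arm_command --fingers '[255, 105, 105, 105, 105, 105, 105, 105]' --delta_pos '[[0, -15, 0], [0, -20, 25], [0, -20, 52], [0, -20, 53], [0, 10, 53], [0, 32, 53], [0, 37, 53], [0, 37, 53]]' --delta_rot '[[0, 0, 0], [0, 0, 0], [0, 0, 0], [0, 0, 0], [0, 0, 0], [0, 0, 0], [0, 0, 0], [0, 0, 0]]'

```text
t: 41.55
tool_pos: [0.4796, -0.387, 0.1008]
eef_rot: [[-0.183, 0.001, -0.983], [0.983, -0.0, -0.183], [-0.0, -1.0, -0.001]]
force: [-0.3, 0.1, -0.0]
width: 0.589
```

```bash
python3 - <<'E'
from h import *
o,p,d,P=shot('w26');pose(o);goto(479.5,-385.7,101.5,100.5,o)
E
```

```text
t 41.55 tcp [ 0.4796 -0.387   0.1008] f [-0.3  0.1 -0. ] w 0.589
t 41.55 tcp [ 0.4796 -0.387   0.1008] jig xy mm [   3.9 -806.6] phi 100.53 f [-0.3  0.1 -0. ] w 0.589
delta tool mm [ 1.3 -0.7 -0.2] rot y 0.03
```

View pics/w26.png

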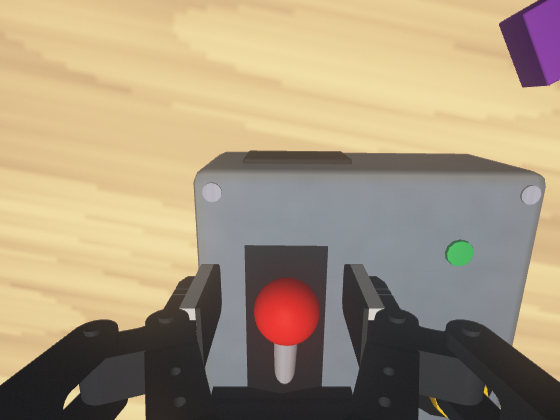

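>>> arm_command --fingers '[105, 255, 255, 255, 255]' --delta_pos '[[1.3, 0, 0], [1.3, 0, 0], [1.3, 0, 0], [1.3, 0, 0], [1.3, 0, 0]]' --delta_rot '[[0, 0, 0], [0, 0, 0], [0, 0, 0], [0, 0, 0], [0, 0, 0]]'

```text
t: 42.22
tool_pos: [0.4787, -0.3855, 0.1011]
eef_rot: [[-0.182, 0.0, -0.983], [0.983, 0.0, -0.182], [0.0, -1.0, -0.001]]
force: [-2.1, 2.6, 5.9]
width: 0.246
```

>>> arm_command --fingers '[255, 255, 255]' --delta_pos '[[0, -4.5, -3], [0, -9, -6.7], [0, -9, -6.7]]' --delta_rot '[[0, 0, 0], [0, 0, 0], [0, 0, 0]]'

```text
t: 42.6
tool_pos: [0.484, -0.3845, 0.1087]
eef_rot: [[-0.182, -0.002, -0.983], [0.983, 0.001, -0.182], [0.001, -1.0, 0.002]]
force: [-2.6, -0.9, -3.1]
width: 0.247
```

```bash
python3 - <<'E'
from h import *
o,p,d,P=shot('w27');pose(o)
E
```

```text
t 42.6 tcp [ 0.484  -0.3845  0.1087] f [-2.6 -0.9 -3.1] w 0.247
t 42.6 tcp [ 0.484  -0.3845  0.1087] jig xy mm [   7.8 -803.3] phi 100.5 f [-2.6 -0.9 -3.1] w 0.247
```

View pics/w27.png

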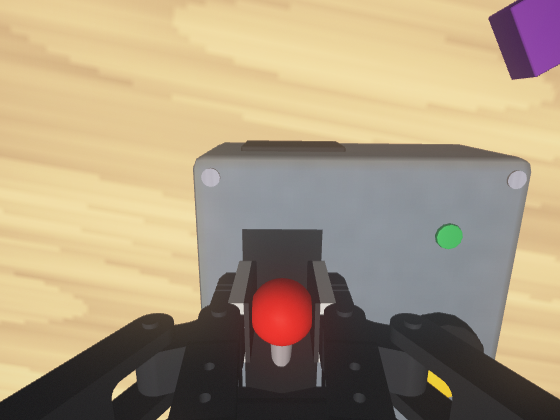

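>>> arm_command --fingers '[255, 255, 255, 255]' --delta_pos '[[0, -3.8, -3.5], [0, -7.3, -7.5], [0, -10.5, -11.7], [0, -13.5, -16]]' --delta_rot '[[0, 0, 0], [0, 0, 0], [0, 0, 0], [0, 0, 0]]'

```text
t: 43.15
tool_pos: [0.5013, -0.3814, 0.1231]
eef_rot: [[-0.183, 0.0, -0.983], [0.983, -0.0, -0.183], [-0.0, -1.0, -0.0]]
force: [-2.2, 0.1, -4.1]
width: 0.243
```

>>> arm_command --fingers '[255, 255, 255, 255, 255]' --delta_pos '[[0, -2.6, -4.5], [0, -4.8, -9.3], [0, -6.7, -14.2], [0, -8.1, -19.3], [0, -8.1, -19.3]]' --delta_rot '[[0, 0, 0], [0, 0, 0], [0, 0, 0], [0, 0, 0], [0, 0, 0]]'

```text
t: 43.78
tool_pos: [0.5212, -0.3783, 0.1324]
eef_rot: [[-0.183, 0.003, -0.983], [0.983, -0.001, -0.183], [-0.002, -1.0, -0.002]]
force: [-0.5, -0.2, 0.6]
width: 0.002
```

```bash
python3 - <<'E'
from h import *
o,p,d,P=shot('w28');pose(o)
E
```

```text
t 43.77 tcp [ 0.5212 -0.3783  0.1324] f [-0.5 -0.2  0.6] w 0.002
t 43.77 tcp [ 0.5212 -0.3783  0.1324] jig xy mm [  43.2 -790.2] phi 100.52 f [-0.5 -0.2  0.6] w 0.002
```

View pics/w28.png

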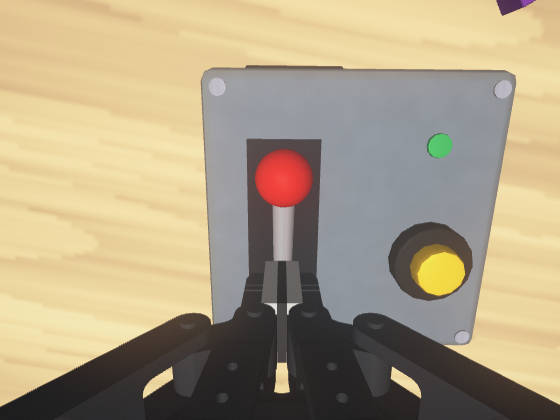

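It slipped again: the flat pads lose the ball. I'll change method and push the ball's front with the closed fingers, following its arc to just past upright.

>>> arm_command --fingers '[255, 255, 255, 255, 255, 255]' --delta_pos '[[0, -30, 0], [0, -32, 40], [0, -32, 75], [0, -32, 75], [0, 15, 75], [0, 18, 75]]' --delta_rot '[[0, 0, 0], [0, 0, 0], [0, 0, 0], [0, 0, 0], [0, 0, 0], [0, 0, 0]]'

```text
t: 44.58
tool_pos: [0.4448, -0.3897, 0.1104]
eef_rot: [[-0.183, -0.005, -0.983], [0.983, 0.004, -0.183], [0.005, -1.0, 0.004]]
force: [-0.7, 0.1, -0.2]
width: -0.003
```

```bash
python3 - <<'E'
from h import *
o,p,d,P=shot('w29');pose(o);goto(479.5,-385.7,101.5,100.5,o)
p,d=camera('side');cv2.imwrite('pics/s29.png',cv2.resize(p[230:420,150:400],None,fx=3,fy=3))
E
```

```text
t 44.58 tcp [ 0.4448 -0.3897  0.1104] f [-0.7  0.1 -0.2] w -0.003
t 44.58 tcp [ 0.4448 -0.3897  0.1104] jig xy mm [ -29.7 -815.7] phi 100.54 f [-0.7  0.1 -0.2] w -0.003
delta tool mm [ -2.5   8.7 -34.9] rot y 0.04
```

View pics/s29.png

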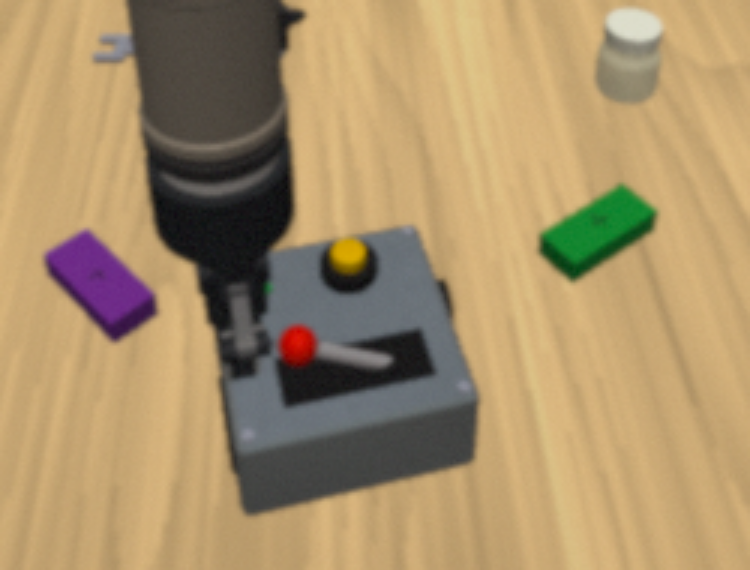

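>>> arm_command --fingers '[255, 255, 255, 255, 255, 255]' --delta_pos '[[-2, 0, -8], [-2, -3, -13], [-2, -9, -19], [-2, -16, -26], [-2, -22, -35], [-2, -22, -35]]' --delta_rot '[[0, 0, 0], [0, 0, 0], [0, 0, 0], [0, 0, 0], [0, 0, 0], [0, 0, 0]]'

```text
t: 45.42
tool_pos: [0.4814, -0.3884, 0.1369]
eef_rot: [[-0.181, 0.002, -0.983], [0.983, -0.002, -0.181], [-0.002, -1.0, -0.002]]
force: [-0.9, -1.3, 0.9]
width: -0.0
```

```bash
python3 - <<'E'
from h import *
o,p,d,P=shot('w30');pose(o)
p,d=camera('side');cv2.imwrite('pics/s30.png',cv2.resize(p[230:420,150:400],None,fx=3,fy=3))
E
```

```text
t 45.42 tcp [ 0.4814 -0.3884  0.1369] f [-0.9 -1.3  0.9] w -0.0
t 45.42 tcp [ 0.4814 -0.3884  0.1369] jig xy mm [   5.9 -807.6] phi 100.45 f [-0.9 -1.3  0.9] w -0.0
```

View pics/s30.png

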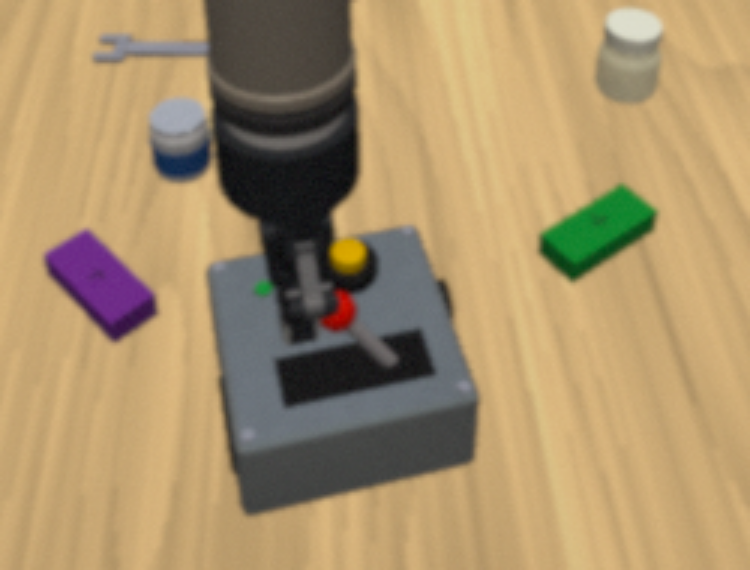

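The lever is rising with the finger in front of the knob. I'll continue past upright.

>>> arm_command --fingers '[255, 255, 255, 255, 255, 255, 255]' --delta_pos '[[0, -4, -8], [0, -7, -16], [0, -9, -24], [0, -10, -32], [0, -10, -38], [0, -10, -42], [0, -10, -42]]' --delta_rot '[[0, 0, 0], [0, 0, 0], [0, 0, 0], [0, 0, 0], [0, 0, 0], [0, 0, 0], [0, 0, 0]]'

```text
t: 46.4
tool_pos: [0.5224, -0.3794, 0.1447]
eef_rot: [[-0.183, 0.0, -0.983], [0.983, 0.0, -0.183], [0.0, -1.0, -0.0]]
force: [-0.8, 0.1, 0.1]
width: -0.001
```

```bash
python3 - <<'E'
from h import *
o,p,d,P=shot('w31');pose(o)
p,d=camera('side');cv2.imwrite('pics/s31.png',cv2.resize(p[230:420,150:400],None,fx=3,fy=3))
E
```

```text
t 46.4 tcp [ 0.5224 -0.3794  0.1447] f [-0.8  0.1  0.1] w -0.001
t 46.4 tcp [ 0.5224 -0.3794  0.1447] jig xy mm [  44.6 -791.1] phi 100.52 f [-0.8  0.1  0.1] w -0.001
```

View pics/s31.png

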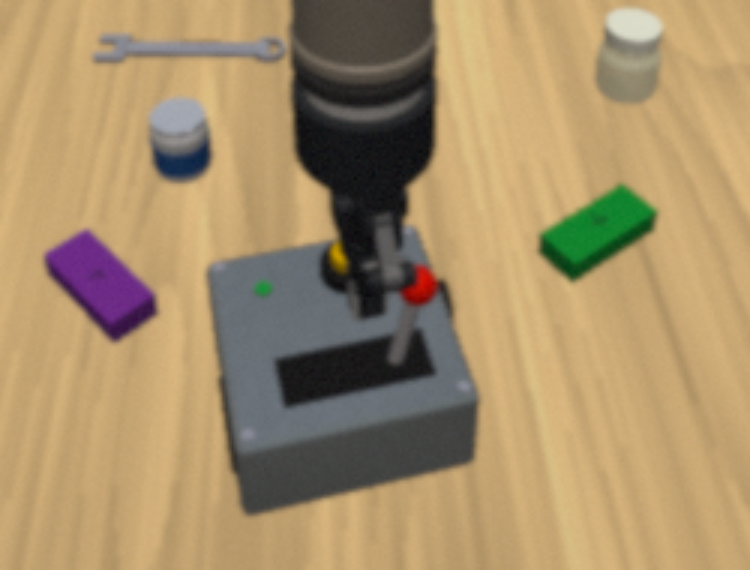

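The lever is up, with its knob back at the original side-camera position. I'll retreat and re-check the jig.

>>> arm_command --fingers '[255, 255, 255, 255, 255, 255]' --delta_pos '[[0, 0, 12], [0, 0, 30], [0, -40, 30], [0, -90, 30], [0, -90, 30], [0, -90, 30]]' --delta_rot '[[0, 0, 0], [0, 0, 0], [0, 0, 0], [0, 0, 0], [0, 0, 0], [0, 0, 0]]'

```text
t: 47.25
tool_pos: [0.4911, -0.3854, 0.2346]
eef_rot: [[-0.181, -0.001, -0.983], [0.983, 0.0, -0.181], [0.0, -1.0, 0.001]]
force: [-0.5, 1.1, -0.2]
width: 0.001
```

```bash
python3 - <<'E'
from h import *
o=get_obs();pose(o);goto(620,326,229,79.3,o)
E
```

```text
t 47.25 tcp [ 0.4911 -0.3854  0.2346] jig xy mm [  14.9 -802.8] phi 100.44 f [-0.5  1.1 -0.2] w 0.001
delta tool mm [ 676.3    5.6 -255.6] rot y 21.14
```

>>> arm_command --fingers '[255, 255, 255, 255, 255, 255, 255, 255, 255, 255]' --delta_pos '[[50, 0, -25], [105, 0, -48], [160, 0, -70], [215, 0, -92], [270, 0, -114], [325, 0, -134], [380, 0, -154], [435, 0, -174], [490, 0, -194], [545, 0, -212]]' --delta_rot '[[0, 0, 0], [0, 3, 0], [0, 6, 0], [0, 9, 0], [0, 12, 0], [0, 15, 0], [0, 18, 0], [0, 21, 0], [0, 21, 0], [0, 21, 0]]'

```text
t: 48.5
tool_pos: [0.6008, 0.1901, 0.2328]
eef_rot: [[0.183, -0.003, -0.983], [0.983, -0.002, 0.183], [-0.002, -1.0, 0.003]]
force: [0.4, -0.7, 0.5]
width: 0.0
```

```bash
python3 - <<'E'
from h import *
o=get_obs();pose(o);goto(620,326,229,79.3,o)
E
```

```text
t 48.5 tcp [0.6008 0.1901 0.2328] jig xy mm [  15.1 -216.9] phi 79.47 f [ 0.4 -0.7  0.5] w 0.0
delta tool mm [137.1   3.5   5.9] rot y 0.17
```

>>> arm_command --fingers '[255, 255, 255, 255, 255]' --delta_pos '[[50, 0, 2], [105, 0, 4], [137, 0, 6], [137, 0, 6], [137, 0, 6]]' --delta_rot '[[0, 0, 0], [0, 0, 0], [0, 0, 0], [0, 0, 0], [0, 0, 0]]'

```text
t: 49.12
tool_pos: [0.6205, 0.3231, 0.2332]
eef_rot: [[0.183, -0.002, -0.983], [0.983, -0.003, 0.183], [-0.003, -1.0, 0.002]]
force: [-0.6, -0.5, -1.0]
width: -0.003
```

```bash
python3 jv.py w32; python3 - <<'E'
from h import *
p,d=camera('side');cv2.imwrite('pics/s32.png',cv2.resize(p[150:420,120:420],None,fx=2.6,fy=2.2))
P=cloud('side',d)
for l in ['oil_tin','screw_jar','spanner','trip_lever']:
    r=silhouettes('side',l)
    if r:
        Q=P[r[0]['mask']&(d>0)];top=Q[Q[:,2]>np.percentile(Q[:,2],90)-.006];print(l,round(r[0]['conf'],2),np.median(top,0).round(3))
E
```

```text
t 49.12 tcp [0.6205 0.3231 0.2332] f [-0.6 -0.5 -1. ] w -0.003
t 49.12 tcp [0.6205 0.3231 0.2332] jig xy mm [  9.7 -82.6] phi 79.43 f [-0.6 -0.5 -1. ] w -0.003
row rect ((-51.191707611083984, -76.45641326904297), (101.30850219726562, 152.80667114257812), 0.03391989693045616) [[-90.2, -151.8], [-1.0, -1.7]]
0 4167 x [-88.9  -1.2] z 0.0341 end edge [-88.2, -88.3, -88.3]
1 4244 x [-90.4  -1. ] z 0.034 end edge [-89.6, -89.7, -89.7]
2 4226 x [-90.2  -0.8] z 0.034 end edge [-89.4, -89.5, -89.5]
3 4250 x [-90.1  -0.7] z 0.034 end edge [-89.4, -89.5, -89.5]
x -80 low between [-160.  -159.9 -159.3 -159.3 -159.2 -159.1 -158.6 -158.4 -158.3 -157.7
 -157.7 -157.4]
x -60 low between [-159.9 -159.6 -159.6 -159.  -158.8 -158.6 -157.8 -157.7 -157.7]
x -40 low between [-159.9 -159.8 -159.  -158.9 -158.8 -158.1 -158.1 -158. ]
oil_tin 0.63 [ 0.382 -0.119  0.055]
screw_jar 0.57 [ 0.773 -0.044  0.07 ]
spanner 0.88 [0.373 0.035 0.007]
trip_lever 0.72 [ 0.551 -0.378  0.141]
```

View pics/w32.png

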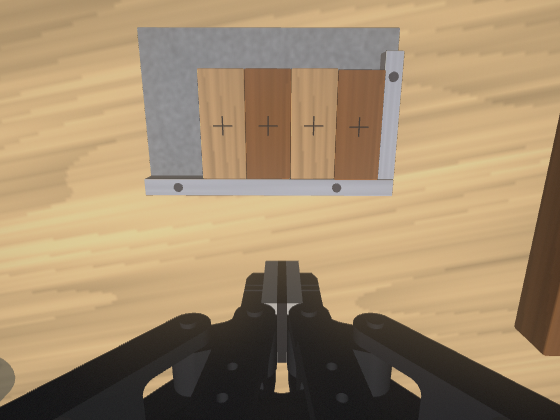

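View pics/s32.png

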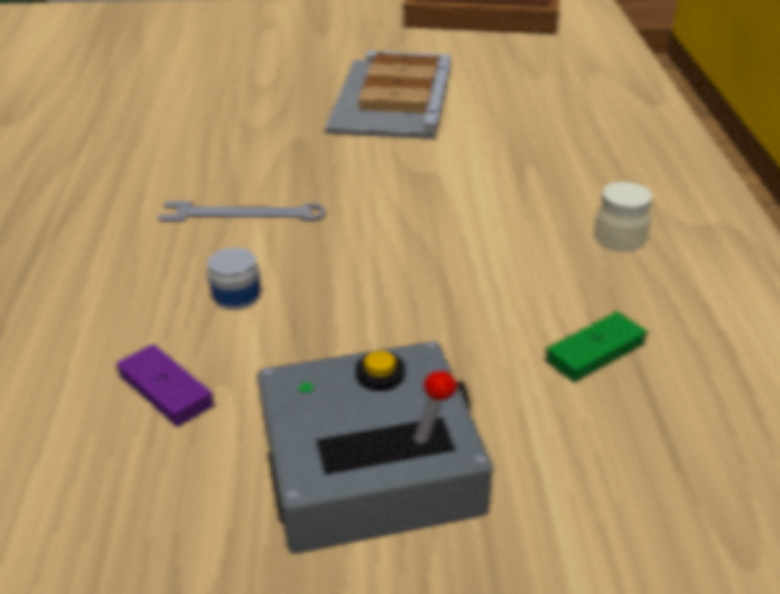

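```bash
python3 -c "
import cv2;i=cv2.imread('pics/w32.png')[55:205,185:415];cv2.imwrite('pics/c32.png',cv2.resize(i,None,fx=3.4,fy=3.4,interpolation=cv2.INTER_CUBIC))"
```

```text
(no output)
```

View pics/c32.png

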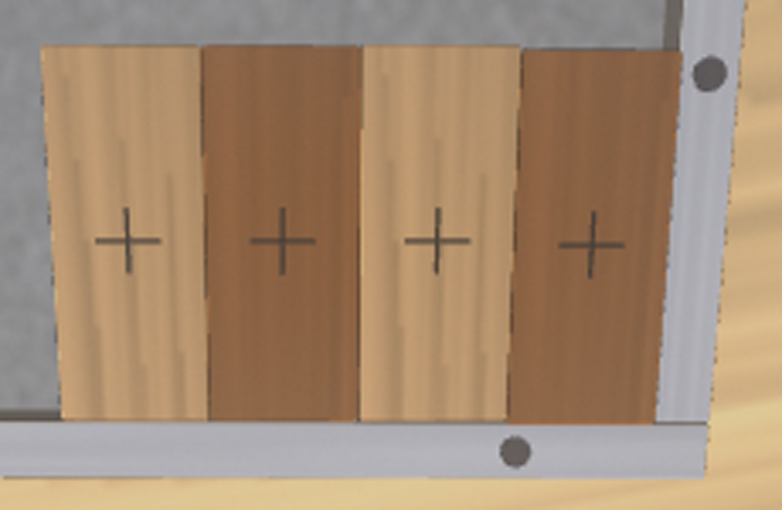

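```bash
python3 -c "
from station import *
print(sign_off())"
```

```text
the job is handed in; nothing more can be done
None
```

The job is done and handed in at about 49 s of the 210 s allowed.

**What I did:** I pressed the yellow test button (about 5 N), and the lever dropped. With the lever down, I placed all four wooden blanks in the jig one at a time. Each was pressed against the back fence, then pushed against the end stop or its neighbour until I felt contact. I then lifted the lever back up. Two attempts to grip the knob slipped, so I pushed it past upright with closed fingers and it came to rest up.

**Last checks:**
- **Blanks:** They lie flat in a row 152.8 mm long, square within 0.1°, with no gaps.
- **Lever and button:** The lever's knob is back where it started in the side picture, and the test button looks out.
- **Things to leave alone:** The oil tin and screw jar are within 2 mm of their starting places and the spanner shows no change. The green and purple look-alikes are untouched.
- **Gripper:** It is clear of everything.

**One disagreement:** In the final picture, three of the blanks sit about 1.2 mm further from the back fence than the first one. An earlier picture showed about 0.6 mm. The limit is 3 mm, so I left them as they were.

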